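# Make up the marking-out kit and the fixing kit

### The arm

A 7-joint arm with a two-finger parallel gripper is mounted at the origin on the work surface. World frame = base frame: x ahead of the robot, y to its left, z up, the work surface at z = 0. Lengths are in m, angles in rad, forces in N, time in s.
With the tool pointing down it reaches from about 0.35 to 0.9 m from the base axis. Payload 8.1 kg.
Tool frame: the origin (TCP) lies midway between the tips of the shut fingers; the grasp point (between the pads) lies 19 mm behind it; z points along the fingers, x is the direction in which the jaws open and shut, and the axes are right-handed (so a half turn about z gives the same grasp; the last joint's range is limited). The gripper opens to 85 mm and grips with 20 to 120 N. Pads are 22 mm wide; open, the fingers measure 114 mm over their backs; the gripper's body (76 mm by 85 mm) begins 54 mm behind the grasp point. The pads swing forward as they close: fully open they stand 13 mm farther back than shut.
Start: joints at [1.062, 0.434, 0.025, 1.573, -0.012, 1.134, -0.075], TCP at [0.247, -0.574, 0.195] pointing down, gripper open.
Joint ranges: [-2.62, 2.62], [-0.44, 2.09], [-1.27, 1.32], [0.08, 2.57], [-1.32, 4.46], [0.12, 2], [-2.74, 2.74]. Speed limits (rad/s): [2.22, 2.22, 3.01, 3.01, 3.14, 3.14, 3.14].

### API

Orientations are given as a unit quaternion [x, y, z, w].
In Python, from cell import sense, capture, close_job gives the robot as it stands. The module is installed in compiled form; this text tells all that it offers.
- The arm moves only by the tool servo_tool, never from a script. Its argument "steps" is one flat list of numbers, 7 for each row, row after row: the shift along the tool's x, y, z in m, then the turn, a rotation vector about the tool's x, y, z in rad, then the opening, from -1 (shut) to 1 (fully open). In form: [x, y, z, rx, ry, rz, grip, x, y, z, rx, ry, rz, grip, ...]. A call has 1 to 20 rows; each row is the pose to reach, as a shift and turn from the pose commanded when the call began, along the tool's axes at that moment; what a row does not reach only later rows make up. A row lasts 1/10 s, in which the tool goes at most 50 mm and 8.59 degrees, less where a joint would pass 70% of its speed; a pose out of reach is approached as far as the arm can. A call with a gripper value outside its range is refused whole. The fingers move at their own pace and stop on an object; "grip_force" is the grip in N (left out, the last holds). Time passes only in rows, so rows that repeat a pose let the fingers close. It gives the time, the measured TCP pose, the force and the opening at its end, in the units of the state.
- sense(): the state, without advancing time (a new reading comes with each control period).
- capture(name): name is "side" or "top" or "wrist"; returns a dict with "color" (400x640x3 uint8, red, green, blue), "mtx" (3x3 intrinsics, pixels), "T" (4x4, takes a point from camera to world coordinates). Camera axes: x right, y up, looking along -z (the intrinsics and any distortion apply to the point x, -y, -z); pixel columns grow to the right and rows downward; lengths in m; the calibration is good to about 2 mm. A picture is of the moment at which its call begins. There is no depth.
- close_job(): hands the job in, once; it reports no verdict.
The state is a dict: "time": time; "q": joint angles; "joint_velocities": joint speeds; "effort": joint torques, N m; "eef_pos": TCP position; "tcp_rot": TCP orientation; "contact_force": force on the tool from outside, world axes, zero at the start; "moment": the same for the moment, N m; "finger_gap": finger opening in m.
Only numpy, scipy, OpenCV 4.12 (cv2) and the standard library are available. Lean on these libraries where they do the work, as an engineer would, in place of code of your own. Each camera call takes 0.05 s, during which the arm holds its last target.

### The job

Make up two job kits from the stock on the bench. The foam-lined grey case gets the marking-out kit: the engineer's square seated fully down in its L-shaped pocket and the tape measure standing upright, fully down in the rectangular pocket. The wooden tray gets the fixing kit: the smaller of the two angle-iron cleats lying on its side, as it lies now, on the floor of the larger bay, and the lidded screw tub upright on the floor of the smaller bay; leave the larger cleat where it is in the stock.

Things in the scene. Friction and masses are not known exactly. Their poses are not given: they have to be found in the camera images.
- square_grip (a point): Steel engineer's square lying flat, an L. Dark stock 16 mm wide (own x), 90 long (own y), 22 high; bright blade 25 wide, 4 thick, leaving one end of it 75 towards own -x. Point: where to grip, on the stock's centreline, half-way up (11 above the underside). From here the stock spans own y -35 to 55; blade own y 30 to 55, x -8 to -83, 8 to 12 above the underside. 0.25 kg.
- tape_center (a point): Black tape measure with a bright disc on each flat side, standing upright: 64 long (own x, lower nose to -x), 36 thick (own y), 54 high. This point is its centre, 27 mm above its underside; grip it across the 36 mm. About 0.22 kg.
- cleat_center (a point): Smaller angle-iron cleat: bare steel L lying on its side, both legs 60 mm long, 8 thick, 30 high. Point: centre of the 60 x 60 square of which the legs are two sides (in the open inside of the L), 15 above the underside. One leg runs along own x, mid-plane at own y = -26; the other along own y, mid-plane at own x = -26. Grip a leg across its 8 mm. 0.21 kg.
- big_cleat_center (a point): The larger angle-iron cleat, to be left in place: the same shape, but both legs 84 long (8 thick, 30 high). This point is the centre of its 84 x 84 square, 15 mm above the underside.
- tub_center (a point): Closed square white screw tub with a lid, 60 x 60 and 56 high, grey line under the lid. This point is its centre, 28 mm above its underside. About 0.26 kg.
- case: Fixed grey case, 218 mm (own x) x 134, rim 23 high; origin: underside centre. Foam top 20, pocket floors 6 up; play 5 a side. L pocket: the square fits with own x, y along the case's, grip point at own (-8, -10, 17); blade to -x. Finger notches there, 34 wide, pocket-deep, 28 out from each side of the stock's slot. Tape pocket centre own (70, 0), 46 (x) x 74: length along y, either way.
- tray: Flat wooden tray with two cork-floored bays, 206 mm (own x) x 116 (own y), walls 6 thick and 22 high, floor 6 mm above the underside; fixed. Origin at the centre of its underside, own z up. The larger bay (inside 104 x 104) is centred at own (-45, 0), the smaller bay (inside 84 along own x, 104 along own y) at own (55, 0).

How it is judged:
By the outcome, as a careful person would: the job done as asked, in the order asked, and still so for the second after the job is handed in, with the robot touching nothing.
It also fails if it takes over 109 s, if anything falls off the work surface, if the arm or the gripper's body presses on something with over 40 N, if the wrist force passes 120 N, or if a joint passes its speed limit or range.

## Working session

There is one attempt and no reset: what is moved stays moved. The work goes in short steps, Python scripts to look and compute and a tool call to move; the robot and the scene stay as the last step left them, time stands still between calls to the robot, and variables do not carry over. Pictures are saved under pics/ and viewed, and the job is handed in when it is done.

Besides the shell and the picture viewer there is one more tool, called after "Call:" as name(argument=value, ...) on one line, values as JSON. servo_tool: Moves the arm, as the interface text tells. Its arguments: {"type":"object","properties":{"steps":{"type":"array","items":{"type":"number"}},"grip_force":{"type":"number"}},"required":["steps"]}

```bash
mkdir -p pics; ls; python3 - <<'E'
from cell import sense,capture
import cv2,numpy as np,pickle
s=sense();print(s)
d={}
for n in ["side","top","wrist"]:
    c=capture(n);d[n]=c
    cv2.imwrite(f"pics/{n}0.png",c["color"][:,:,::-1]);print(n,c["mtx"],c["T"],[k for k in c])
pickle.dump(d,open("d0.pkl","wb"))
E
```

```text
pics
{'time': 0.0, 'q': array([ 1.06240615,  0.4352331 ,  0.02498366,  1.57407756, -0.01160297,
        1.13399109, -0.0751048 ]), 'joint_velocities': array([ 0.00058099, -0.00102894, -0.00173392,  0.00066432,  0.00190792,
       -0.00022393,  0.00040089]), 'effort': array([ 7.89956503e-04, -6.70474648e+01,  1.02498181e+00, -3.16212702e+01,
        1.53899810e-02,  1.22054759e-02, -5.21465086e-05]), 'eef_pos': array([ 0.2464378 , -0.57376557,  0.1940274 ]), 'tcp_rot': array([ 8.35064555e-01, -5.50151414e-01, -6.89911060e-04, -3.68177386e-04]), 'contact_force': array([ 0.5627697 , -0.76127808, -0.80033792]), 'moment': array([ 0.01268573, -0.06382625,  0.00980671]), 'finger_gap': 0.0853349836606941}
side [[363.54854869   0.         317.87162941]
 [  0.         363.54854869 203.01914787]
 [  0.           0.           1.        ]] [[-0.94171236  0.22064822 -0.25395315  0.38690218]
 [-0.33634187 -0.60132342  0.72476499  0.57166566]
 [ 0.00721013  0.76793522  0.64048693  0.54024302]
 [ 0.          0.          0.          1.        ]] ['color', 'mtx', 'T']
top [[419.47036536   0.         318.13343309]
 [  0.         419.47036536 202.48203679]
 [  0.           0.           1.        ]] [[ 0.02858661  0.9849163  -0.17065371  0.41517972]
 [-0.99926197  0.02377548 -0.03017018 -0.01417134]
 [-0.02565772  0.17139023  0.98486906  0.92393279]
 [ 0.          0.          0.          1.        ]] ['color', 'mtx', 'T']
wrist [[323.61965657   0.         317.39908371]
 [  0.         323.61965657 198.40381172]
 [  0.           0.           1.        ]] [[ 0.39618681  0.88556797  0.24249821  0.3085767 ]
 [-0.91816641  0.38284862  0.10196755 -0.54888226]
 [-0.00254091 -0.26305191  0.96477834  0.37254513]
 [ 0.          0.          0.          1.        ]] ['color', 'mtx', 'T']
```

View pics/top0.png

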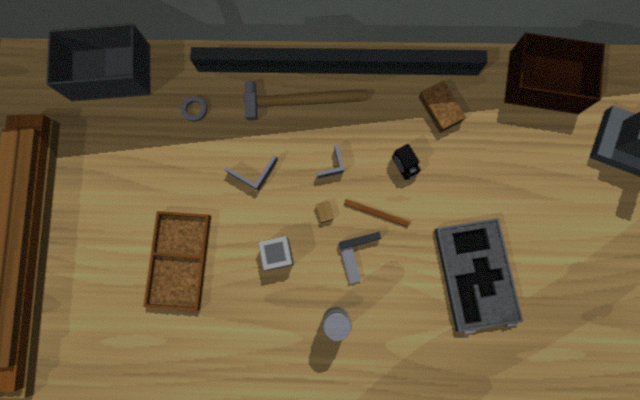

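View pics/side0.png

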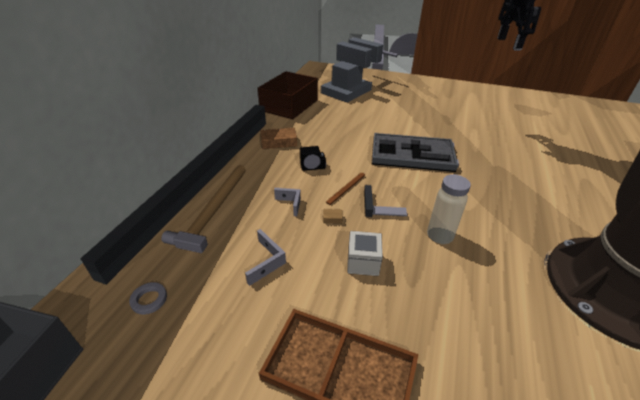

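View pics/wrist0.png

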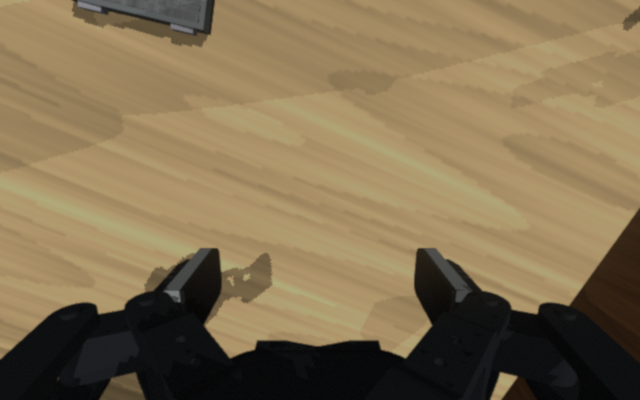

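The top view shows:
- the tray at about (178,262), with its larger bay not yet decided
- the tub at (276,253)
- the square at (355,255)
- the large cleat at (255,175) and the small cleat at (333,165)
- the tape at (406,162)
- the case at (478,276)

Next I'll zoom in.

```bash
python3 - <<'E'
import cv2,pickle,numpy as np
d=pickle.load(open("d0.pkl","rb"));im=d["top"]["color"][:,:,::-1]
def crop(im,x,y,w,h,k,n):
    c=cv2.resize(im[y:y+h,x:x+w],None,fx=k,fy=k,interpolation=cv2.INTER_CUBIC)
    c=np.clip(c*1.6,0,255).astype(np.uint8)
    for u in range((x+9)//10*10,x+w,10):
        cv2.line(c,((u-x)*k,0),((u-x)*k,6),(0,0,255),1)
        if u%20==0: cv2.putText(c,str(u),((u-x)*k,16),0,.35,(0,0,255),1)
    for v in range((y+9)//10*10,y+h,10):
        cv2.line(c,(0,(v-y)*k),(6,(v-y)*k),(0,0,255),1)
        if v%20==0: cv2.putText(c,str(v),(8,(v-y)*k+4),0,.35,(0,0,255),1)
    cv2.imwrite(n,c)
crop(im,140,200,160,120,5,"pics/c1.png")
crop(im,400,200,140,140,4,"pics/c2.png")
crop(im,300,135,133,160,3,"pics/c3.png")
E
```

```text
(no output)
```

View pics/c1.png

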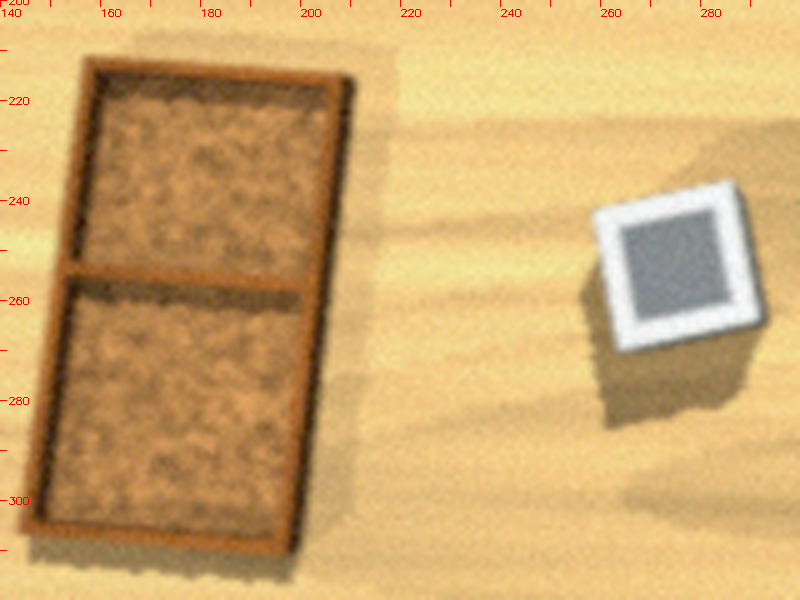

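View pics/c2.png

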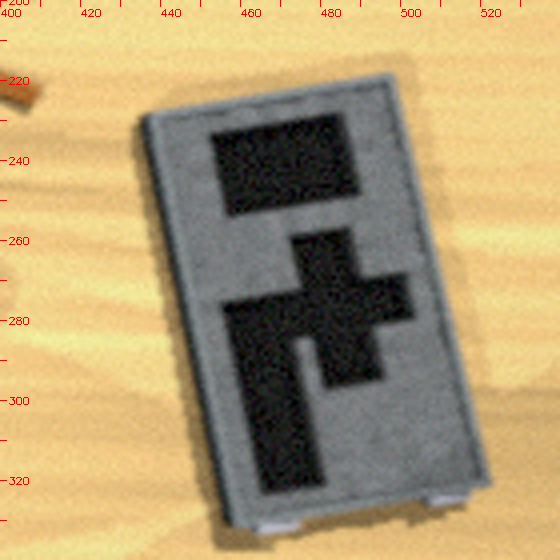

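View pics/c3.png

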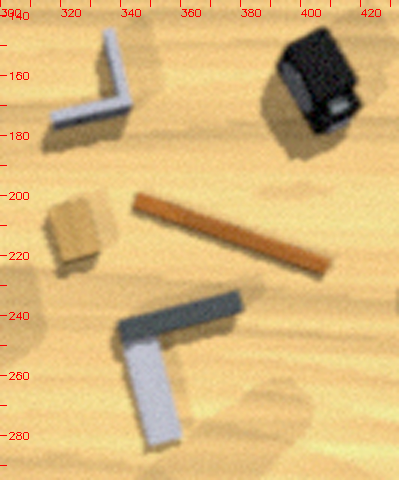

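```bash
cat > h.py <<'E'
import numpy as np,cv2,pickle
def ray(c,uv,z):
    uv=np.atleast_2d(np.asarray(uv,float));K=c["mtx"];T=c["T"]
    d=np.c_[(uv[:,0]-K[0,2])/K[0,0],-(uv[:,1]-K[1,2])/K[1,1],-np.ones(len(uv))]@T[:3,:3].T
    o=T[:3,3];return (o+d*((z-o[2])/d[:,2])[:,None])
def proj(c,P):
    P=np.atleast_2d(P);K=c["mtx"];T=c["T"];p=(P-T[:3,3])@T[:3,:3]
    return np.c_[K[0,0]*p[:,0]/-p[:,2]+K[0,2],K[1,1]*p[:,1]/p[:,2]+K[1,2]]
def up(c,roi,k=4):
    x,y,w,h=roi
    return cv2.resize(c["color"][y:y+h,x:x+w],None,fx=k,fy=k,interpolation=cv2.INTER_CUBIC)
def conts(mask,roi,k=4,amin=200):
    cs,_=cv2.findContours(mask.astype(np.uint8),cv2.RETR_EXTERNAL,cv2.CHAIN_APPROX_NONE)
    cs=[q[:,0,:] for q in cs if cv2.contourArea(q)>amin]
    return [(q+.5)/k-.5+np.array(roi[:2]) for q in cs]
def rect(P):
    r=cv2.minAreaRect((P[:,:2]*1000).astype(np.float32));b=cv2.boxPoints(r)
    e1=b[1]-b[0];e2=b[2]-b[1]
    if np.linalg.norm(e1)<np.linalg.norm(e2): e1,e2=e2,e1
    return np.round(r[0],1),np.round([np.linalg.norm(e1),np.linalg.norm(e2)],1),round(float(np.degrees(np.arctan2(e1[1],e1[0]))%180),1)
E
python3 - <<'E'
from h import *
c=pickle.load(open("d0.pkl","rb"))["top"]
def go(n,roi,f,z,amin=200):
    u=up(c,roi).astype(int)
    for q in conts(f(u),roi,4,amin): print(n,rect(ray(c,q,z)),'px',q.mean(0).round(),len(q))
dark=lambda u:u.max(2)<45
go("case pockets",(445,222,65,108),dark,.020,2000)
go("case",(425,205,105,135),lambda u:(u[...,0]-u[...,2]<25)&(u.max(2)>10),.023,5000)
go("tub",(250,230,50,50),lambda u:(u.min(2)>140),.056)
go("tubmid",(250,230,50,50),lambda u:(u.min(2)>60)&(u[...,0]-u[...,2]<15),.056)
go("stock",(330,225,60,30),lambda u:(u[...,0]-u[...,2]<5)&(u.max(2)<80),.022)
go("blade",(330,240,40,50),lambda u:(u[...,0]-u[...,2]<10)&(u.min(2)>90),.012)
go("cleat",(310,140,40,45),lambda u:(u[...,0]-u[...,2]<10)&(u.min(2)>80),.030)
go("bigcleat",(220,150,65,45),lambda u:(u[...,0]-u[...,2]<10)&(u.min(2)>80),.030)
go("tape",(385,140,40,45),lambda u:u.max(2)<45,.054)
go("tray",(140,205,75,115),lambda u:(u[...,0]-1.8*u[...,2]>20),.022)
E
```

```text
case pockets (array([ 397.7, -333.7]), array([128.2,  99.1], dtype=float32), 10.9) px [477. 288.] 929
case pockets (array([ 497.1, -314.3]), array([73. , 45.6], dtype=float32), 101.1) px [471. 241.] 420
case (array([ 425. , -325.3]), array([223.7, 140.2], dtype=float32), 10.9) px [478. 276.] 1342
tub (array([458.7,  99.4]), array([56.7, 56. ], dtype=float32), 14.0) px [275. 253.] 415
tubmid (array([457.9,  97.8]), array([62.5, 60.7], dtype=float32), 103.2) px [275. 253.] 442
stock (array([491.7, -77.7]), array([87.9, 18.5], dtype=float32), 109.7) px [359. 241.] 364
blade (array([438.5, -59.8]), array([71.4, 25.6], dtype=float32), 16.0) px [350. 265.] 331
cleat (array([666.2,  -4.1]), array([59.2, 58.4], dtype=float32), 14.0) px [333. 164.] 391
bigcleat (array([655.1, 166.1]), array([84. , 83.1], dtype=float32), 150.7) px [253. 173.] 497
tape (array([ 658.2, -173.1]), array([67.6, 45.9], dtype=float32), 28.5) px [405. 162.] 418
tray (array([439.2, 313.3]), array([208.1, 122. ], dtype=float32), 177.5) px [178. 261.] 1229
```

The fits match the given sizes: tape pocket 73.0 x 45.6 and cleat 59 x 58. The case origin from the two pockets agrees within 0.3 mm, at (428.4, -327.7) with yaw 11.0°. Next I'll write a move helper and refine the tray.

```bash
cat >> h.py <<'E'
from scipy.spatial.transform import Rotation as R
def shift(x,y,z,yaw):
    """mm, deg target TCP, tool x at yaw, pointing down -> tool-frame shift (m) and rotvec"""
    from cell import sense
    s=sense();r=R.from_quat(s["tcp_rot"])
    a=np.radians(yaw);t=R.from_matrix(np.array([[np.cos(a),np.sin(a),0],[np.sin(a),-np.cos(a),0],[0,0,-1]]))
    d=r.inv().apply(np.array([x,y,z])/1000-s["eef_pos"]);w=(r.inv()*t).as_rotvec()
    print("cur",(s["eef_pos"]*1000).round(1),"yaw",round(float(np.degrees(np.arctan2(*r.as_matrix()[[1,0],0]))),2),"q",s["q"].round(2),"gap",round(s["finger_gap"]*1000,1))
    print("shift",d.round(4),"turn",w.round(4), "F",s["contact_force"].round(1))
E
python3 - <<'E'
from h import *
shift(494.5,-87.2,200,17)
c=pickle.load(open("d0.pkl","rb"))["top"]
# tray corner picks on top rim: TL,TR,BR,BL (crop/5+offset), divider ends
px=[(157.5,211.5),(208.5,214.8),(197.5,310),(145,306)]
print((ray(c,px,.022)*1000).round(1))
print("divider",(ray(c,[(154,253.5),(203,257)],.022)*1000).round(1))
E
```

```text
cur [ 246.5 -573.9  194.2] yaw -66.75 q [ 1.06  0.44  0.02  1.57 -0.01  1.13 -0.08] gap 85.5
shift [-0.3493 -0.4199 -0.0054] turn [-8.0000e-04  1.1000e-03 -1.4618e+00] F [-0.2  0.4 -0.5]
[[542.8 365.8  22. ]
 [538.3 252.4  22. ]
 [335.7 260.8  22. ]
 [340.5 373.3  22. ]]
divider [[451.1 364.7  22. ]
 [446.6 257.6  22. ]]
```

Call:
servo_tool(steps=[-0.349, -0.42, -0.005, 0, 0, -1.462, 0, -0.349, -0.42, -0.005, 0, 0, -1.462, 0, -0.349, -0.42, -0.005, 0, 0, -1.462, 0, -0.349, -0.42, -0.005, 0, 0, -1.462, 0, -0.349, -0.42, -0.005, 0, 0, -1.462, 0, -0.349, -0.42, -0.005, 0, 0, -1.462, 0, -0.349, -0.42, -0.005, 0, 0, -1.462, 0, -0.349, -0.42, -0.005, 0, 0, -1.462, 0, -0.349, -0.42, -0.005, 0, 0, -1.462, 0, -0.349, -0.42, -0.005, 0, 0, -1.462, 0, -0.349, -0.42, -0.005, 0, 0, -1.462, 0, -0.349, -0.42, -0.005, 0, 0, -1.462, 0, -0.349, -0.42, -0.005, 0, 0, -1.462, 0, -0.349, -0.42, -0.005, 0, 0, -1.462, 0, -0.349, -0.42, -0.005, 0, 0, -1.462, 0, -0.349, -0.42, -0.005, 0, 0, -1.462, 0, -0.349, -0.42, -0.005, 0, 0, -1.462, 0, -0.349, -0.42, -0.005, 0, 0, -1.462, 0])

```text
time: 1.95
eef_pos: [0.4948, -0.0883, 0.1999]
tcp_rot: [0.989, 0.147, 0.0, 0.0]
contact_force: [0.5, -1.0, 0.2]
finger_gap: 0.0428
```

```bash
python3 - <<'E'
from h import *
from cell import capture
shift(494.5,-87.2,200,17)
c=capture("wrist");pickle.dump(c,open("w1.pkl","wb"));cv2.imwrite("pics/w1.png",c["color"][:,:,::-1])
E
```

```text
cur [494.8 -88.3 199.9] yaw 16.96 q [ 0.48  0.28 -0.5   1.83  0.15  1.07  0.21] gap 42.8
shift [ 0.0001 -0.0011 -0.0001] turn [ 0.0002 -0.0001 -0.0007] F [ 0.5 -1.   0.2]
```

View pics/w1.png

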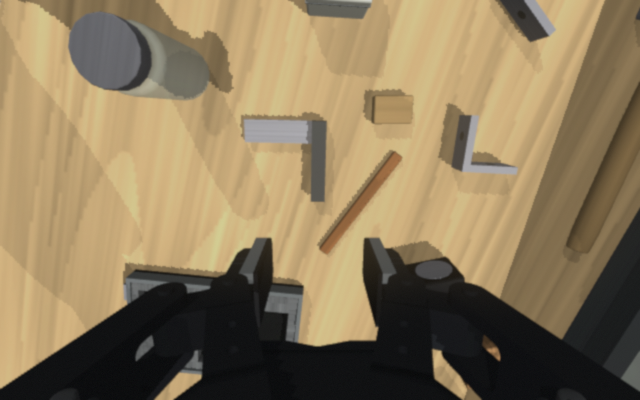

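Wrist view: dark stock at columns 312–325, rows 121–201; blade at columns 243–308, rows 118–142; small cleat at (480,145).

```bash
python3 - <<'E'
from h import *
c=pickle.load(open("w1.pkl","rb"))
def go(n,roi,f,z,amin=200):
    u=up(c,roi).astype(int)
    for q in conts(f(u),roi,4,amin): print(n,rect(ray(c,q,z)),'px',q.min(0).round(),q.max(0).round())
go("stock",(295,110,45,100),lambda u:(u[...,0]-u[...,2]<8)&(u.max(2)<80),.022)
go("blade",(235,110,73,40),lambda u:(u[...,0]-u[...,2]<12)&(u.min(2)>90),.012)
go("cleat",(440,105,85,75),lambda u:(u[...,0]-u[...,2]<10)&(u.min(2)>110),.030)
E
```

```text
blade (array([438.6, -60.3]), array([70.2, 24.5], dtype=float32), 15.8) px [244. 119.] [307. 143.]
cleat (array([666.4,  -4.7]), array([59.5, 58.2], dtype=float32), 14.1) px [462. 116.] [516. 173.]
```

```bash
python3 - <<'E'
from h import *
shift(495.7,-87.6,4,16)
E
```

```text
cur [494.8 -88.1 199.9] yaw 16.98 q [ 0.48  0.28 -0.5   1.83  0.15  1.07  0.21] gap 42.7
shift [ 0.001  -0.0003  0.1959] turn [ 0.0001 -0.      0.0171] F [-0.9 -0.3 -0.7]
```

Call:
servo_tool(steps=[0.001, 0, 0.05, 0, 0, 0.017, 0, 0.001, 0, 0.09, 0, 0, 0.017, 0, 0.001, 0, 0.13, 0, 0, 0.017, 0, 0.001, 0, 0.16, 0, 0, 0.017, 0, 0.001, 0, 0.18, 0, 0, 0.017, 0, 0.001, 0, 0.19, 0, 0, 0.017, 0, 0.001, 0, 0.196, 0, 0, 0.017, 0, 0.001, 0, 0.196, 0, 0, 0.017, 0, 0.001, 0, 0.196, 0, 0, 0.017, 0], grip_force=80)

```text
time: 2.9
eef_pos: [0.4966, -0.0876, 0.0047]
tcp_rot: [0.99, 0.139, 0.001, 0.0]
contact_force: [0.1, -1.1, -0.2]
finger_gap: 0.043
```

```bash
python3 - <<'E'
from h import *
from cell import capture
shift(495.7,-87.6,4,16)
c=capture("side");cv2.imwrite("pics/s2.png",cv2.resize(c["color"][150:260,320:480,::-1],None,fx=5,fy=5))
E
```

```text
cur [496.6 -87.6   4.7] yaw 16.03 q [ 0.37  0.53 -0.41  2.04  0.34  0.64  0.02] gap 43.0
shift [-0.0009 -0.0003  0.0007] turn [ 0.0007 -0.0014  0.0006] F [ 0.1 -1.1 -0.2]
```

View pics/s2.png

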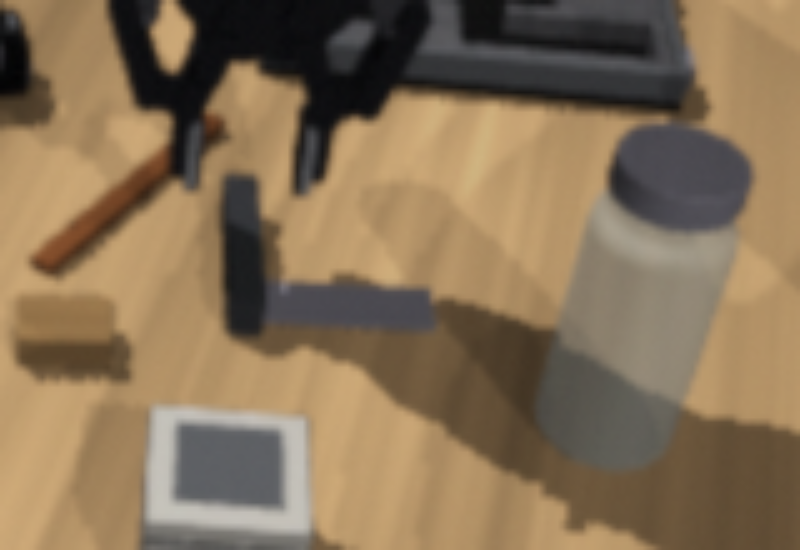

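```bash
python3 - <<'E'
from h import *
c=pickle.load(open("d0.pkl","rb"))["side"]
a=np.radians(16);X=np.array([np.cos(a),np.sin(a)]);Y=np.array([-np.sin(a),np.cos(a)]);g=np.array([495.7,-87.6])
f=lambda x,y,z:(proj(c,np.r_[(g+x*X+y*Y),z]/1000)-[320,150])*5
for n,p in dict(farend=(0,-35,22),nearend=(0,55,22),bladetip=(-83,42,12),tcp=(0,0,4),tipL=(21,11,8),tipR=(-21,11,8)).items(): print(n,f(*p).round())
E
```

```text
farend [[237. 171.]]
nearend [[245. 294.]]
bladetip [[430. 301.]]
tcp [[236. 247.]]
tipL [[193. 253.]]
tipR [[284. 257.]]
```

```bash
python3 - <<'E'
from h import *
from cell import capture
c=capture("top");pickle.dump(c,open("t2.pkl","wb"));cv2.imwrite("pics/t2.png",cv2.resize(c["color"][200:300,300:420,::-1],None,fx=6,fy=6))
c=capture("wrist");cv2.imwrite("pics/w2.png",c["color"][:,:,::-1])
E
```

```text
(no output)
```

View pics/t2.png

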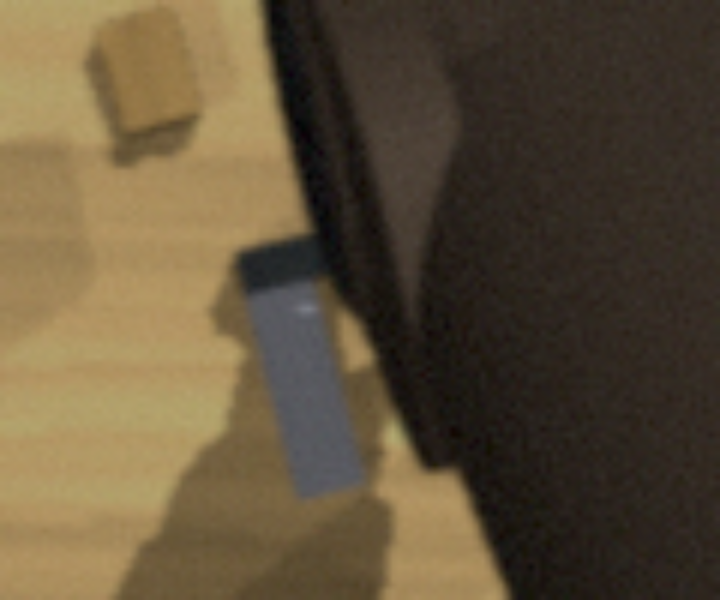

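View pics/w2.png

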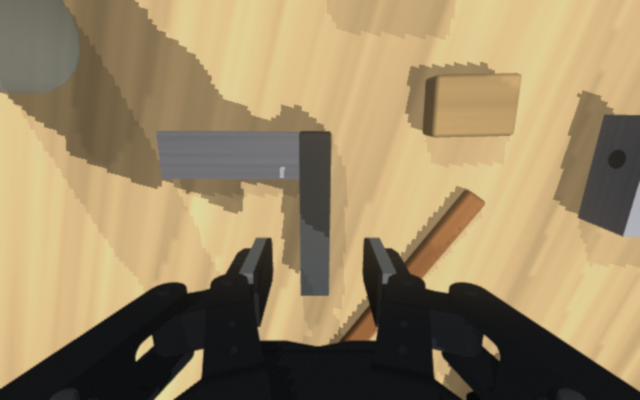

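```bash
python3 - <<'E'
from h import *
from cell import capture,sense
w=capture("wrist");s=capture("side");st=sense()
r=R.from_quat(st["tcp_rot"]);p=st["eef_pos"]
for sx in(-1,1):
  for y in(-11,11):
    for z in(0,-10,-20,-30,-40):
      P=p+r.apply(np.array([sx*21.5,y,z])/1000); print(sx,y,z,proj(w,P).round()[0],((proj(s,P)[0]-[320,150])*5).round())
print("cam rel tool mm",(r.inv().apply(w["T"][:3,3]-p)*1000).round(1))
E
```

```text
-1 -11 0 [279. 208.] [283. 263.]
-1 -11 -10 [276. 213.] [286. 246.]
-1 -11 -20 [274. 219.] [288. 229.]
-1 -11 -30 [271. 226.] [291. 212.]
-1 -11 -40 [268. 233.] [293. 194.]
-1 11 0 [280. 243.] [280. 233.]
-1 11 -10 [278. 250.] [283. 216.]
-1 11 -20 [275. 258.] [285. 199.]
-1 11 -30 [273. 267.] [288. 182.]
-1 11 -40 [270. 276.] [290. 165.]
1 -11 0 [353. 208.] [190. 258.]
1 -11 -10 [355. 213.] [191. 242.]
1 -11 -20 [357. 219.] [193. 225.]
1 -11 -30 [360. 226.] [195. 207.]
1 -11 -40 [362. 233.] [197. 190.]
1 11 0 [352. 243.] [189. 229.]
1 11 -10 [354. 250.] [190. 212.]
1 11 -20 [356. 258.] [192. 195.]
1 11 -30 [358. 267.] [194. 178.]
1 11 -40 [361. 277.] [196. 161.]
cam rel tool mm [   0.8  -65.1 -178.7]
```

```bash
python3 - <<'E'
from h import *
from cell import capture,sense
w=capture("wrist")
a=np.radians(16);X=np.array([np.cos(a),np.sin(a)]);Y=np.array([-np.sin(a),np.cos(a)]);g=np.array([495.7,-87.6])
for p in [(-8,-35,22),(8,-35,22),(-8,55,22),(8,55,22),(-83,55,12),(-83,30,12)]:
    print(p,proj(w,np.r_[g+p[0]*X+p[1]*Y,p[2]]/1000).round())
print(w["T"].round(3))
d=pickle.load(open("d0.pkl","rb"))["wrist"]
r=R.from_quat([ 8.35064555e-01, -5.50151414e-01, -6.89911060e-04, -3.68177386e-04])
for z in (0,-13,-20,-30,-40): print(z,proj(d,np.array([.2464,-.5738,.194])+r.apply([.0425,-.011,z/1000])).round())
E
```

```text
(-8, -35, 22) [[301. 295.]]
(8, -35, 22) [[329. 295.]]
(-8, 55, 22) [[299. 132.]]
(8, 55, 22) [[332. 132.]]
(-83, 55, 12) [[155. 130.]]
(-83, 30, 12) [[161. 178.]]
[[ 0.961 -0.268 -0.073  0.479]
 [ 0.278  0.927  0.252 -0.025]
 [ 0.001 -0.262  0.965  0.183]
 [ 0.     0.     0.     1.   ]]
0 [[389. 211.]]
-13 [[394. 218.]]
-20 [[397. 222.]]
-30 [[402. 229.]]
-40 [[407. 237.]]
```

The kinematics and square pose agree with the wrist view to about 2 px. In both views, though, the fingertips appear about 40 mm higher than the TCP says. I'll close here and watch the result.

Call:
servo_tool(steps=[0, 0, 0, 0, 0, 0, -1, 0, 0, 0, 0, 0, 0, -1, 0, 0, 0, 0, 0, 0, -1, 0, 0, 0, 0, 0, 0, -1, 0, 0, 0, 0, 0, 0, -1], grip_force=30)

```text
time: 3.7
eef_pos: [0.4958, -0.0875, 0.0038]
tcp_rot: [0.99, 0.14, -0.0, -0.0]
contact_force: [0.0, 0.1, 0.2]
finger_gap: -0.0002
```

```bash
python3 - <<'E'
from h import *
from cell import capture,sense
w=capture("wrist");cv2.imwrite("pics/w3.png",w["color"][:,:,::-1])
c=capture("side");cv2.imwrite("pics/s3.png",cv2.resize(c["color"][150:260,320:480,::-1],None,fx=5,fy=5))
E
```

```text
(no output)
```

View pics/w3.png

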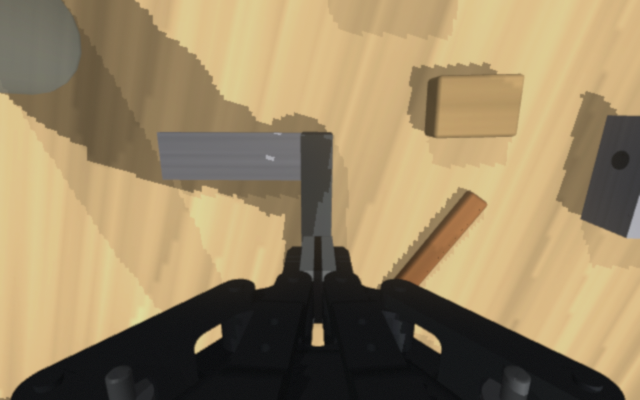

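View pics/s3.png

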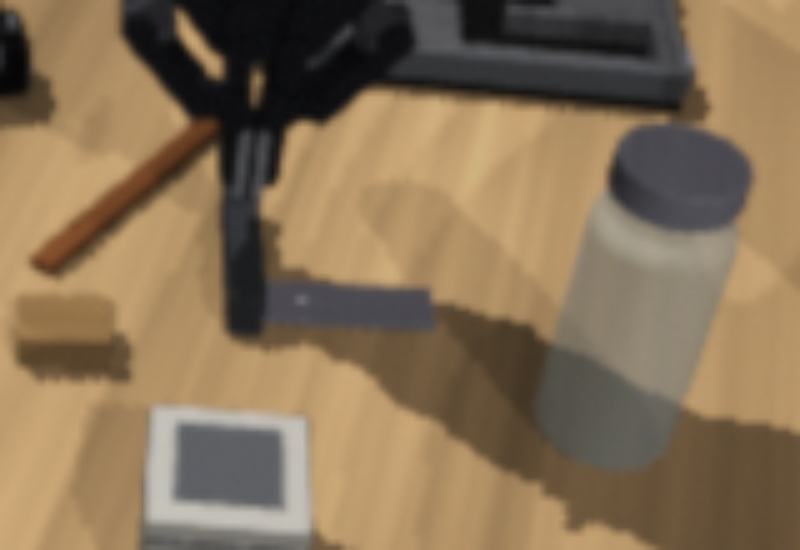

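Gap is -0.2 mm, so the fingers shut above the stock. The real tips stand off from the reported TCP, so I'll triangulate the shut tip.

```bash
python3 - <<'E'
from h import *
from cell import capture,sense
w=capture("wrist");s=capture("side");st=sense()
r=R.from_quat(st["tcp_rot"]);p=st["eef_pos"]
cv2.imwrite("pics/w3z.png",cv2.resize(w["color"][220:300,270:370,::-1],None,fx=8,fy=8,interpolation=cv2.INTER_NEAREST))
cv2.imwrite("pics/s3z.png",cv2.resize(s["color"][165:205,350:400,::-1],None,fx=12,fy=12,interpolation=cv2.INTER_NEAREST))
def rd(c,uv):
    a=ray(c,uv,0)[0];b=ray(c,uv,.1)[0];return a,b-a
for wu,su in [((317,237),(371,187)),((317,237),(371,186)),((317,238),(371,188))]:
    a,d=rd(w,wu);b,e=rd(s,su)
    t=np.linalg.lstsq(np.c_[d,-e],b-a,rcond=None)[0];P=a+d*t[0];Q=b+e*t[1]
    print("pt",(P*1000).round(1),"miss",np.linalg.norm(P-Q)*1000,"tool",(r.inv().apply((P+Q)/2-p)*1000).round(1))
E
```

```text
pt [493.  -76.   50.2] miss 4.076338375632803 tool [ -1.5 -12.2 -46.3]
pt [492.6 -74.5  54. ] miss 3.611325695119427 tool [ -1.2 -13.7 -50.1]
pt [493.6 -78.2  45.8] miss 4.630947443180063 tool [ -1.7 -10.  -41.9]
```

View pics/w3z.png

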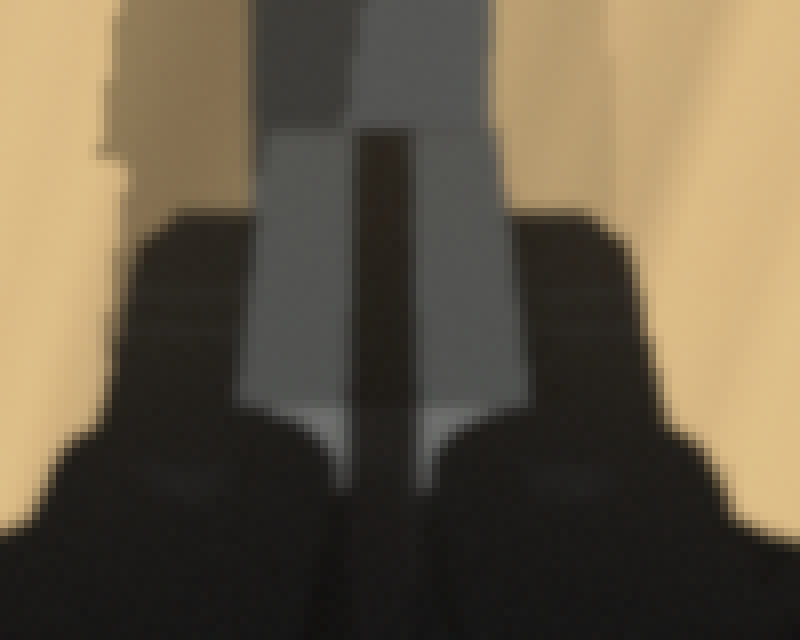

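View pics/s3z.png

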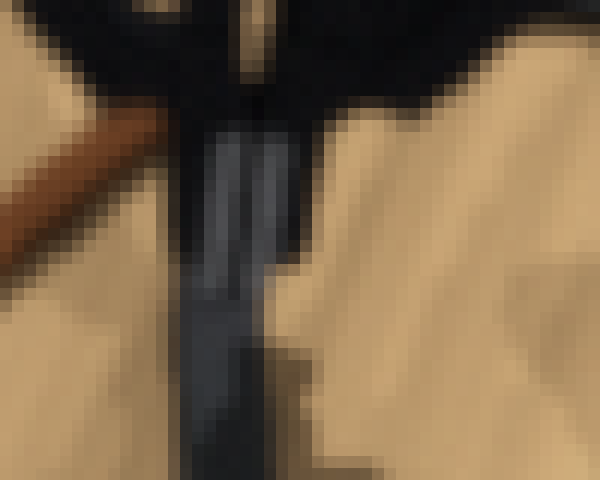

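```bash
python3 - <<'E'
from h import *
from cell import capture,sense
d0=pickle.load(open("d0.pkl","rb"));s=d0["side"]
w=capture("wrist");st=sense()
r=R.from_quat(st["tcp_rot"]);p=st["eef_pos"]
def rd(c,uv):
    a=ray(c,uv,0)[0];b=ray(c,uv,.1)[0];return a,b-a
for wu,su in [((317.8,235.8),(369.2,188.8)),((317.8,235.8),(369.2,188)),((317.8,235.8),(369.2,189.5))]:
    a,d=rd(w,wu);b,e=rd(s,su)
    t=np.linalg.lstsq(np.c_[d,-e],b-a,rcond=None)[0];P=a+d*t[0];Q=b+e*t[1]
    print("pt",(P*1000).round(1),"miss",np.linalg.norm(P-Q)*1000,"tool",(r.inv().apply((P+Q)/2-p)*1000).round(1))
# per-view implied z if y=-11,x=0
for z in range(-50,1,5):
    P=p+r.apply(np.array([0,-11,z])/1000);print(z,proj(w,P)[0].round(1),proj(s,P)[0].round(1))
E
```

```text
pt [494.1 -78.4  42.4] miss 1.2702822051434746 tool [  0.2  -9.4 -38.6]
pt [493.7 -77.2  45.5] miss 0.899676131122898 tool [  0.4 -10.6 -41.7]
pt [494.4 -79.4  39.7] miss 1.5967402439059757 tool [  0.1  -8.4 -35.8]
-50 [315.8 242.1] [369.6 185.1]
-45 [315.9 237.6] [369.3 186.9]
-40 [315.9 233.5] [369.1 188.7]
-35 [316.  229.6] [368.9 190.4]
-30 [316. 226.] [368.7 192.2]
-25 [316.1 222.5] [368.5 193.9]
-20 [316.1 219.3] [368.3 195.6]
-15 [316.2 216.2] [368.1 197.4]
-10 [316.2 213.4] [367.8 199. ]
-5 [316.2 210.6] [367.6 200.7]
0 [316.3 208. ] [367.4 202.4]
```

Both views put the shut tips about 40 mm behind the reported TCP (tool z about -40 ± 3, triangulation miss 1 mm). I'll open and lower with that allowance, watching the force.

Call:
servo_tool(steps=[0, 0, 0, 0, 0, 0, 0, 0, 0, 0, 0, 0, 0, 0, 0, 0, 0, 0, 0, 0, 0, 0, 0, 0, 0, 0, 0, 0, 0, 0, 0.01, 0, 0, 0, 0, 0, 0, 0.02, 0, 0, 0, 0, 0, 0, 0.026, 0, 0, 0, 0, 0, 0, 0.03, 0, 0, 0, 0, 0, 0, 0.03, 0, 0, 0, 0], grip_force=30)

```text
time: 4.85
eef_pos: [0.4953, -0.0874, -0.027]
tcp_rot: [0.99, 0.14, -0.001, -0.0]
contact_force: [0.2, -0.3, -0.1]
finger_gap: 0.0429
```

```bash
python3 - <<'E'
from h import *
from cell import capture,sense
shift(495.7,-87.6,4,16)
w=capture("wrist");cv2.imwrite("pics/w4.png",w["color"][:,:,::-1])
c=capture("side");cv2.imwrite("pics/s4.png",cv2.resize(c["color"][150:260,320:480,::-1],None,fx=5,fy=5))
E
```

```text
cur [495.3 -87.4 -27. ] yaw 16.05 q [ 0.35  0.58 -0.38  2.06  0.38  0.57 -0.02] gap 42.9
shift [ 0.0003  0.0003 -0.031 ] turn [-0.0006  0.0013  0.0009] F [ 0.2 -0.3 -0.1]
```

View pics/w4.png

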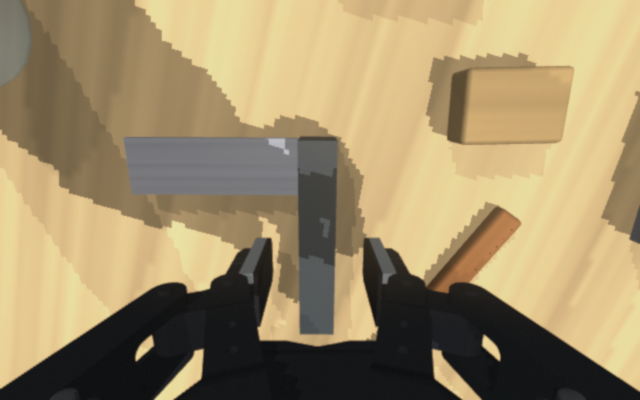

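View pics/s4.png

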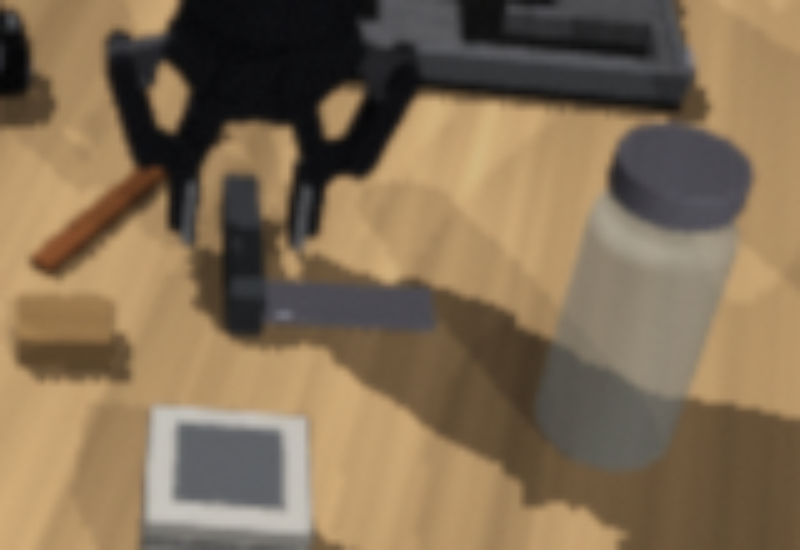

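Call:
servo_tool(steps=[0, 0, 0.003, 0, 0, 0, 0, 0, 0, 0.006, 0, 0, 0, 0, 0, 0, 0.008, 0, 0, 0, 0, 0, 0, 0.008, 0, 0, 0, -1, 0, 0, 0.008, 0, 0, 0, -1, 0, 0, 0.008, 0, 0, 0, -1, 0, 0, 0.008, 0, 0, 0, -1, 0, 0, 0.008, 0, 0, 0, -1, 0, 0, 0.008, 0, 0, 0, -1], grip_force=60)

```text
time: 5.85
eef_pos: [0.4958, -0.0876, -0.0341]
tcp_rot: [0.99, 0.14, 0.0, 0.0]
contact_force: [-1.1, 1.1, 5.2]
finger_gap: 0.0145
```

Call:
servo_tool(steps=[0, 0, -0.01, 0, 0, 0, -1, 0, 0, -0.03, 0, 0, 0, -1, 0, 0, -0.06, 0, 0, 0, -1, 0, 0, -0.1, 0, 0, 0, -1, 0, 0, -0.12, 0, 0, 0, -1, 0, 0, -0.12, 0, 0, 0, -1, 0, 0, -0.12, 0, 0, 0, -1], grip_force=80)

```text
time: 6.55
eef_pos: [0.4956, -0.0878, 0.0859]
tcp_rot: [0.99, 0.139, 0.0, 0.0]
contact_force: [-0.2, -0.5, -2.5]
finger_gap: 0.0146
```

```bash
python3 - <<'E'
from h import *
from cell import capture,sense
a=np.radians(11.);X=np.array([np.cos(a),np.sin(a)]);Y=np.array([-np.sin(a),np.cos(a)])
print("target",np.array([428.4,-327.7])-8*X-10*Y)
shift(*(np.array([428.4,-327.7])-8*X-10*Y),86,11)
w=capture("wrist");cv2.imwrite("pics/w5.png",w["color"][:,:,::-1]);pickle.dump(w,open("w5.pkl","wb"))
c=capture("side");cv2.imwrite("pics/s5.png",c["color"][:,:,::-1])
E
```

```text
target [ 422.45507249 -339.0427438 ]
cur [495.6 -87.8  85.9] yaw 16.02 q [ 0.43  0.41 -0.47  1.97  0.25  0.82  0.1 ] gap 14.6
shift [-0.1396  0.2213 -0.    ] turn [ 0.0004 -0.0003  0.0876] F [-0.2 -0.5 -2.5]
```

View pics/w5.png

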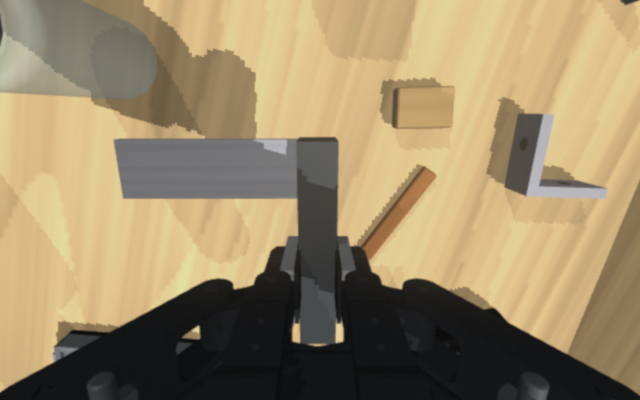

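View pics/s5.png

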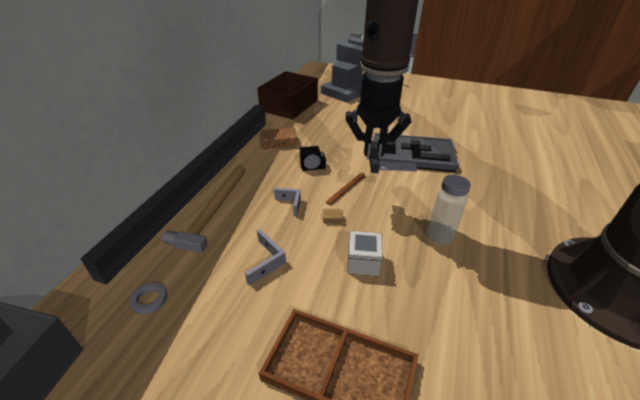

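The square is held level: load -2.5 N, matching 0.25 kg, with the stock at columns 298–337. Carrying it over the case.

Call:
servo_tool(steps=[-0.14, 0.2215, 0, 0, 0, 0.088, -1, -0.14, 0.2215, 0, 0, 0, 0.088, -1, -0.14, 0.2215, 0, 0, 0, 0.088, -1, -0.14, 0.2215, 0, 0, 0, 0.088, -1, -0.14, 0.2215, 0, 0, 0, 0.088, -1, -0.14, 0.2215, 0, 0, 0, 0.088, -1, -0.14, 0.2215, 0, 0, 0, 0.088, -1, -0.14, 0.2215, 0, 0, 0, 0.088, -1, -0.14, 0.2215, 0.04, 0, 0, 0.088, -1, -0.14, 0.2215, 0.07, 0, 0, 0.088, -1, -0.14, 0.2215, 0.07, 0, 0, 0.088, -1, -0.14, 0.2215, 0.07, 0, 0, 0.088, -1])

```text
time: 7.85
eef_pos: [0.4231, -0.3373, 0.0159]
tcp_rot: [0.995, 0.097, -0.0, -0.001]
contact_force: [1.4, -0.6, -2.2]
finger_gap: 0.0143
```

```bash
python3 - <<'E'
from h import *
from cell import capture,sense
shift(422.5,-339.0,-28,11)
w=capture("wrist");cv2.imwrite("pics/w6.png",w["color"][:,:,::-1]);pickle.dump(w,open("w6.pkl","wb"))
c=capture("side");cv2.imwrite("pics/s6.png",cv2.resize(c["color"][110:210,340:500,::-1],None,fx=5,fy=5))
E
```

```text
cur [ 423.1 -337.3   15.9] yaw 11.14 q [ 0.84  0.55 -0.36  1.94  0.29  0.7   0.5 ] gap 14.3
shift [-0.0009  0.0016  0.0439] turn [-0.0015  0.0005  0.0025] F [ 1.4 -0.6 -2.2]
```

View pics/w6.png

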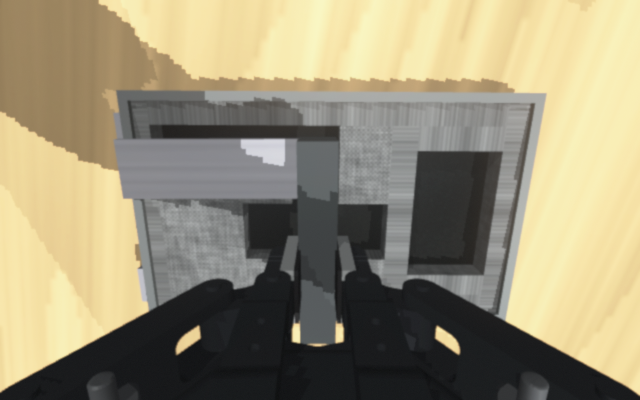

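View pics/s6.png

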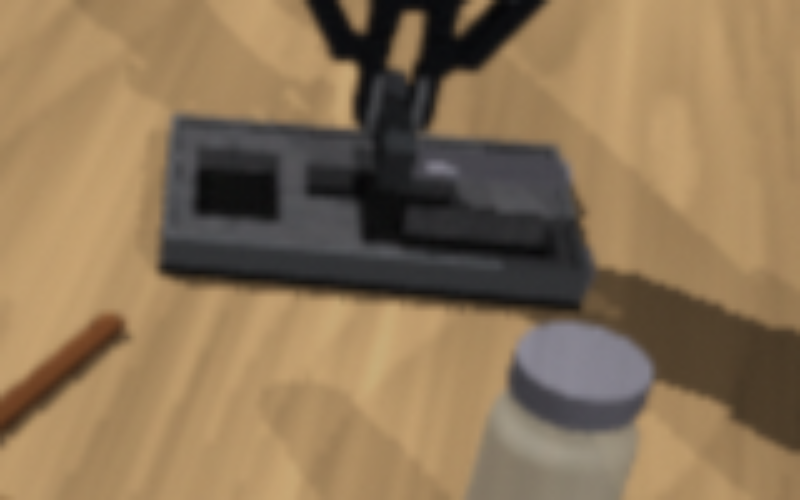

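The case is seen close up, with the tape pocket at columns 410–502, rows 151–275. I'll check its pose against the top-view estimate.

```bash
python3 - <<'E'
from h import *
c=pickle.load(open("w6.pkl","rb"))
roi=(402,140,110,145);u=up(c,roi).astype(int)
for q in conts(u.max(2)<85,roi,4,5000): print(rect(ray(c,q,.020)),q.min(0),q.max(0))
a=np.radians(11.)
for o in [(47,-37),(93,-37),(93,37),(47,37)]:
    print(o,proj(c,np.array([428.4+o[0]*np.cos(a)-o[1]*np.sin(a),-327.7+o[0]*np.sin(a)+o[1]*np.cos(a),20])/1000).round())
E
```

```text
(array([ 497. , -314.8]), array([73.2, 45.4], dtype=float32), 100.8) [407.375 151.125] [501.375 274.375]
(47, -37) [[407. 274.]]
(93, -37) [[484. 274.]]
(93, 37) [[503. 150.]]
(47, 37) [[417. 149.]]
```

Agrees within 0.5 mm. Lowering straight down.

Call:
servo_tool(steps=[-0.001, 0.001, 0.0, 0, 0, 0.002, -1, -0.001, 0.001, 0.01, 0, 0, 0.002, -1, -0.001, 0.001, 0.02, 0, 0, 0.002, -1, -0.001, 0.001, 0.027, 0, 0, 0.002, -1, -0.001, 0.001, 0.033, 0, 0, 0.002, -1, -0.001, 0.001, 0.038, 0, 0, 0.002, -1, -0.001, 0.001, 0.041, 0, 0, 0.002, -1, -0.001, 0.001, 0.041, 0, 0, 0.002, -1])

```text
time: 8.75
eef_pos: [0.4215, -0.3401, -0.0256]
tcp_rot: [0.995, 0.095, -0.0, -0.0]
contact_force: [-0.3, -0.5, -2.3]
finger_gap: 0.0144
```

Call:
servo_tool(steps=[0, 0, 0.002, 0, 0, 0, -1, 0, 0, 0.002, 0, 0, 0, -1, 0, 0, 0.002, 0, 0, 0, -0.25, 0, 0, 0.002, 0, 0, 0, -0.25, 0, 0, 0.002, 0, 0, 0, -0.25, 0, 0, 0.002, 0, 0, 0, -0.25])

```text
time: 9.35
eef_pos: [0.4218, -0.3404, -0.027]
tcp_rot: [0.995, 0.095, 0.0, 0.0]
contact_force: [-0.2, -0.0, 0.2]
finger_gap: 0.0321
```

Call:
servo_tool(steps=[0, 0, -0.02, 0, 0, 0, -0.25, 0, 0, -0.05, 0, 0, 0, -0.25, 0, 0, -0.1, 0, 0, 0, -0.25, 0, 0, -0.13, 0, 0, 0, -0.25, 0, 0, -0.13, 0, 0, 0, -0.25, 0, 0, -0.13, 0, 0, 0, -0.25])

```text
time: 9.95
eef_pos: [0.4219, -0.3406, 0.1034]
tcp_rot: [0.996, 0.095, 0.001, 0.001]
contact_force: [-0.4, -0.3, 0.0]
finger_gap: 0.0322
```

```bash
python3 - <<'E'
from h import *
from cell import capture,sense
shift(655,-170,140,118)
w=capture("wrist");cv2.imwrite("pics/w7.png",w["color"][:,:,::-1]);pickle.dump(w,open("w7.pkl","wb"))
c=capture("side");cv2.imwrite("pics/s7.png",cv2.resize(c["color"][110:210,340:500,::-1],None,fx=5,fy=5))
E
```

```text
cur [ 421.9 -340.6  103.4] yaw 10.86 q [ 0.88  0.43 -0.4   1.86  0.22  0.89  0.56] gap 32.2
shift [ 0.2611 -0.1236 -0.0365] turn [ 1.8000e-03  7.0000e-04 -1.8699e+00] F [-0.4 -0.3  0. ]
```

View pics/w7.png

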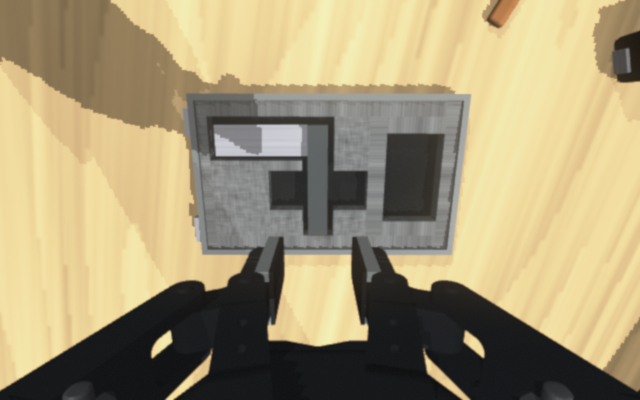

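View pics/s7.png

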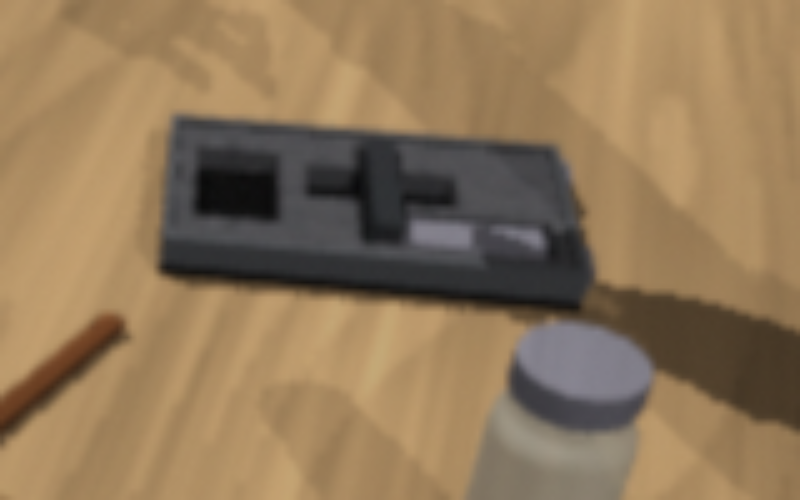

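The square is fully down in its L pocket, with the blade in its slot in both views. Moving to look at the tape.

```bash
python3 - <<'E'
from h import *
shift(615,-195,120,-62)
E
```

```text
cur [ 420.9 -339.9  101.8] yaw 10.88 q [ 0.88  0.44 -0.4   1.86  0.22  0.89  0.56] gap 32.1
shift [ 0.218  -0.1057 -0.0184] turn [-1.000e-04  1.800e-03  1.272e+00] F [-0.4  0.8 -0.7]
```

Call:
servo_tool(steps=[0.218, -0.106, -0.018, 0, 0, 1.272, 0.4, 0.218, -0.106, -0.018, 0, 0, 1.272, 0.4, 0.218, -0.106, -0.018, 0, 0, 1.272, 0.4, 0.218, -0.106, -0.018, 0, 0, 1.272, 0.4, 0.218, -0.106, -0.018, 0, 0, 1.272, 0.4, 0.218, -0.106, -0.018, 0, 0, 1.272, 0.4, 0.218, -0.106, -0.018, 0, 0, 1.272, 0.4, 0.218, -0.106, -0.018, 0, 0, 1.272, 0.4, 0.218, -0.106, -0.018, 0, 0, 1.272, 0.4, 0.218, -0.106, -0.018, 0, 0, 1.272, 0.4, 0.218, -0.106, -0.018, 0, 0, 1.272, 0.4, 0.218, -0.106, -0.018, 0, 0, 1.272, 0.4])

```text
time: 11.25
eef_pos: [0.6154, -0.195, 0.1201]
tcp_rot: [0.858, -0.514, -0.001, 0.0]
contact_force: [-0.2, 0.1, 0.0]
finger_gap: 0.0595
```

```bash
python3 - <<'E'
from h import *
from cell import capture,sense
shift(615,-195,120,-62)
w=capture("wrist");cv2.imwrite("pics/w8.png",w["color"][:,:,::-1]);pickle.dump(w,open("w8.pkl","wb"))
E
```

```text
cur [ 615.4 -195.   120.1] yaw -61.89 q [ 0.29  0.54 -0.1   1.6   0.06  1.01 -0.91] gap 59.5
shift [-0.0002  0.0003  0.0001] turn [0.0009 0.0007 0.0019] F [-0.2  0.1  0. ]
```

View pics/w8.png

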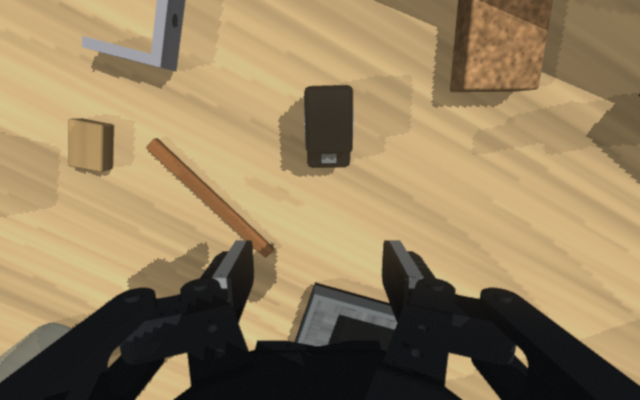

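The tape's outline is at columns 305–353, rows 85–167, with the nose toward the bottom, so own -x is toward the robot.

```bash
python3 - <<'E'
from h import *
c=pickle.load(open("w8.pkl","rb"))
cv2.imwrite("pics/w8z.png",cv2.resize(np.clip(c["color"][75:180,280:380,::-1].astype(int)*2,0,255).astype(np.uint8),None,fx=5,fy=5))
roi=(285,75,85,105);u=up(c,roi).astype(int)
for q in conts(u.max(2)<75,roi,4,3000):
  for z in (.054,.035,.02): print(z,rect(ray(c,q,z)),q.min(0),q.max(0))
for v in (95,110,130,150):
    row=c["color"][v,295:365].max(1).astype(int);i=np.where(row<90)[0];print(v,295+i.min(),295+i.max(),(ray(c,[(295+i.min()-.5,v),(295+i.max()+.5,v)],.054)*1000).round(1)[:,:2].tolist())
E
```

```text
0.054 (array([ 667.7, -177.4]), array([58.4, 34.5], dtype=float32), 29.2) [304.375  85.625] [351.625 166.625]
0.035 (array([ 667.1, -178.4]), array([62.9, 37.2], dtype=float32), 29.2) [304.375  85.625] [351.625 166.625]
0.02 (array([ 666.6, -179.2]), array([66.5, 39.3], dtype=float32), 29.2) [304.375  85.625] [351.625 166.625]
95 305 351 [[679.7, -151.3], [695.7, -181.1]]
110 305 352 [[670.4, -156.1], [687.0, -187.0]]
130 305 351 [[657.8, -162.8], [674.2, -193.4]]
150 307 350 [[645.4, -170.9], [661.1, -200.1]]
```

View pics/w8z.png

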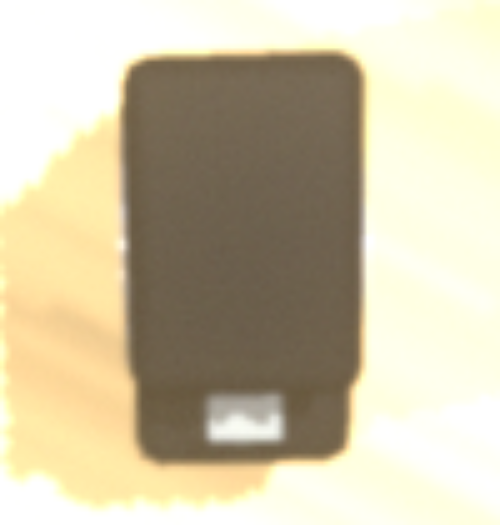

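```bash
python3 - <<'E'
from h import *
shift(665,-178.8,-22,-61.3)
E
```

```text
cur [ 615.5 -195.   120.3] yaw -61.92 q [ 0.29  0.54 -0.1   1.6   0.06  1.01 -0.91] gap 59.6
shift [ 0.009  -0.0514  0.1423] turn [ 0.0005  0.0005 -0.0108] F [ 0.5 -0.  -0.4]
```

Call:
servo_tool(steps=[0.009, -0.051, 0, 0, 0, -0.011, 0.4, 0.009, -0.051, 0, 0, 0, -0.011, 0.4, 0.009, -0.051, 0.03, 0, 0, -0.011, 0.4, 0.009, -0.051, 0.06, 0, 0, -0.011, 0.4, 0.009, -0.051, 0.09, 0, 0, -0.011, 0.4, 0.009, -0.051, 0.115, 0, 0, -0.011, 0.4, 0.009, -0.051, 0.13, 0, 0, -0.011, 0.4, 0.009, -0.051, 0.142, 0, 0, -0.011, 0.4, 0.009, -0.051, 0.142, 0, 0, -0.011, 0.4, 0.009, -0.051, 0.142, 0, 0, -0.011, 0.4])

```text
time: 12.3
eef_pos: [0.6657, -0.1791, -0.0204]
tcp_rot: [0.86, -0.51, 0.001, -0.0]
contact_force: [-0.3, -0.7, 0.6]
finger_gap: 0.0597
```

Call:
servo_tool(steps=[0, 0, 0, 0, 0, 0, -1, 0, 0, 0, 0, 0, 0, -1, 0, 0, 0, 0, 0, 0, -1, 0, 0, 0, 0, 0, 0, -1, 0, 0, 0, 0, 0, 0, -1, 0, 0, 0, 0, 0, 0, -1], grip_force=60)

```text
time: 12.9
eef_pos: [0.6661, -0.179, -0.0197]
tcp_rot: [0.86, -0.51, 0.001, -0.0]
contact_force: [-0.7, 0.8, 7.4]
finger_gap: 0.0352
```

```bash
python3 - <<'E'
from h import *
from cell import capture,sense
shift(665,-178.8,-22,-61.3)
w=capture("wrist");cv2.imwrite("pics/w9.png",w["color"][:,:,::-1])
c=capture("side");cv2.imwrite("pics/s9.png",cv2.resize(c["color"][100:200,250:410,::-1],None,fx=5,fy=5))
E
```

```text
cur [ 666.1 -179.   -19.7] yaw -61.36 q [ 0.24  0.75 -0.09  1.59  0.09  0.81 -0.96] gap 35.2
shift [-0.0007  0.0008  0.0023] turn [-0.0019 -0.0014 -0.001 ] F [-0.7  0.8  7.4]
```

View pics/w9.png

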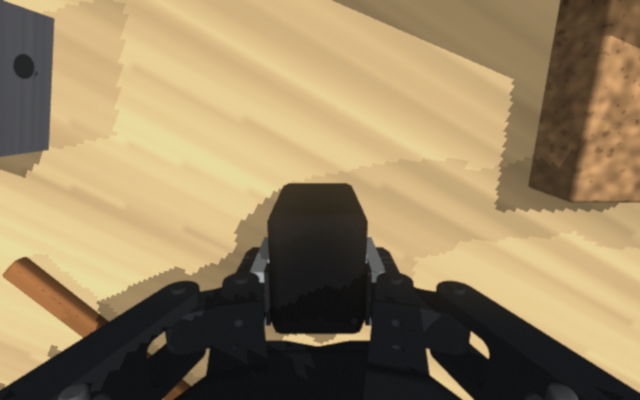

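View pics/s9.png

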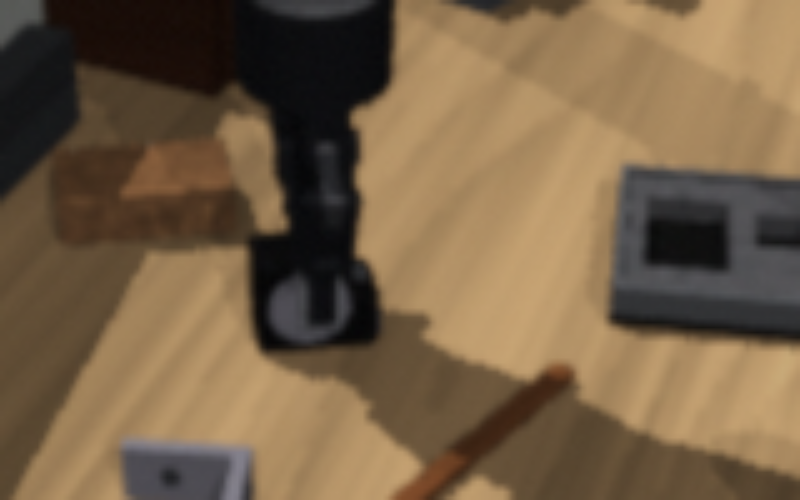

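Gripped at gap 35.2. I'll check the tape's offset in the hand along its length, then lift.

```bash
python3 - <<'E'
from h import *
from cell import capture,sense
w=capture("wrist");s=sense();r=R.from_quat(s["tcp_rot"])
im=w["color"].max(2).astype(int);print(im[170:200,318].tolist())
for z in (.054,.044):
  print(z,[(r.inv().apply(ray(w,(u,v),z)[0]-s["eef_pos"])*1000).round(1).tolist() for u,v in [(318,184),(318,333)]])
E
```

```text
[224, 225, 226, 226, 227, 225, 218, 214, 213, 214, 214, 212, 191, 121, 68, 59, 57, 57, 57, 56, 55, 56, 54, 54, 53, 52, 52, 52, 51, 50]
0.054 [[1.5, -43.1, -73.6], [1.6, 14.6, -73.7]]
0.044 [[1.5, -40.9, -63.6], [1.7, 22.3, -63.7]]
```

Call:
servo_tool(steps=[0, 0, -0.01, 0, 0, 0, -1, 0, 0, -0.03, 0, 0, 0, -1, 0, 0, -0.06, 0, 0, 0, -1, 0, 0, -0.1, 0, 0, 0, -1, 0, 0, -0.12, 0, 0, 0, -1, 0, 0, -0.12, 0, 0, 0, -1, 0, 0, -0.12, 0, 0, 0, -1])

```text
time: 13.75
eef_pos: [0.6646, -0.179, 0.0988]
tcp_rot: [0.86, -0.51, 0.0, 0.0]
contact_force: [0.2, 0.6, -2.9]
finger_gap: 0.0357
```

```bash
python3 - <<'E'
from h import *
from cell import capture,sense
shift(497,-314.5,100,11)
w=capture("wrist");cv2.imwrite("pics/w10.png",w["color"][:,:,::-1])
E
```

```text
cur [ 664.6 -179.    98.8] yaw -61.37 q [ 0.25  0.62 -0.1   1.5   0.07  1.02 -0.94] gap 35.7
shift [ 0.0386  0.2121 -0.0012] turn [ 2.0000e-04  0.0000e+00 -1.2631e+00] F [ 0.2  0.6 -2.9]
```

View pics/w10.png

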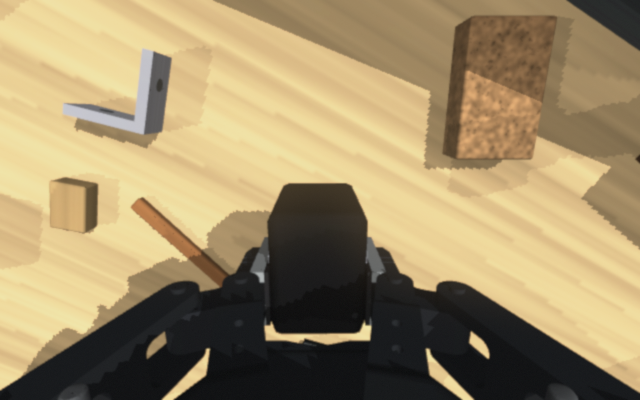

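Held level. The back end's bottom edge projects at -31 mm in tool y against the expected -32, so it is centred in the hand. Carrying it to the pocket.

Call:
servo_tool(steps=[0.0386, 0.212, 0, 0, 0, -1.263, -1, 0.0386, 0.212, 0, 0, 0, -1.263, -1, 0.0386, 0.212, 0, 0, 0, -1.263, -1, 0.0386, 0.212, 0, 0, 0, -1.263, -1, 0.0386, 0.212, 0, 0, 0, -1.263, -1, 0.0386, 0.212, 0, 0, 0, -1.263, -1, 0.0386, 0.212, 0, 0, 0, -1.263, -1, 0.0386, 0.212, 0, 0, 0, -1.263, -1, 0.0386, 0.212, 0, 0, 0, -1.263, -1, 0.0386, 0.212, 0, 0, 0, -1.263, -1, 0.0386, 0.212, 0.04, 0, 0, -1.263, -1, 0.0386, 0.212, 0.07, 0, 0, -1.263, -1, 0.0386, 0.212, 0.07, 0, 0, -1.263, -1, 0.0386, 0.212, 0.07, 0, 0, -1.263, -1])

```text
time: 15.2
eef_pos: [0.497, -0.314, 0.0285]
tcp_rot: [0.995, 0.095, -0.001, -0.001]
contact_force: [0.5, 0.4, -2.0]
finger_gap: 0.0355
```

```bash
python3 - <<'E'
from h import *
from cell import capture,sense
shift(497,-314.5,-13,11)
w=capture("wrist");cv2.imwrite("pics/w11.png",w["color"][:,:,::-1])
E
```

```text
cur [ 497.  -314.    28.5] yaw 10.94 q [ 0.74  0.59 -0.39  1.81  0.3   0.8   0.39] gap 35.5
shift [-0.      0.0005  0.0415] turn [-0.0014  0.0014 -0.001 ] F [ 0.5  0.4 -2. ]
```

View pics/w11.png

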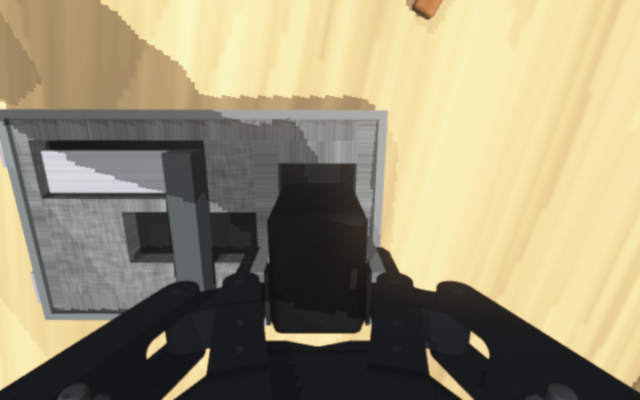

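The pocket is under the tape, straddled evenly. Lowering.

Call:
servo_tool(steps=[0, 0, 0.01, 0, 0, 0, -1, 0, 0, 0.02, 0, 0, 0, -1, 0, 0, 0.027, 0, 0, 0, -1, 0, 0, 0.033, 0, 0, 0, -1, 0, 0, 0.038, 0, 0, 0, -1, 0, 0, 0.041, 0, 0, 0, -1, 0, 0, 0.041, 0, 0, 0, -1, 0, 0, 0.041, 0, 0, 0, -1])

```text
time: 16.05
eef_pos: [0.4976, -0.3146, -0.0121]
tcp_rot: [0.995, 0.096, 0.0, 0.0]
contact_force: [-0.6, 0.1, -3.8]
finger_gap: 0.0359
```

Still hanging about 1.5 mm up, with no contact. A bit lower, then release and lift.

Call:
servo_tool(steps=[0, 0, 0.0015, 0, 0, 0, -1, 0, 0, 0.0015, 0, 0, 0, -1, 0, 0, 0.0015, 0, 0, 0, 0.25, 0, 0, 0.0015, 0, 0, 0, 0.25, 0, 0, 0.0015, 0, 0, 0, 0.25, 0, 0, 0.0015, 0, 0, 0, 0.25])

```text
time: 16.65
eef_pos: [0.4976, -0.3146, -0.0135]
tcp_rot: [0.995, 0.096, 0.0, 0.0]
contact_force: [-0.3, 0.6, -0.3]
finger_gap: 0.0532
```

Call:
servo_tool(steps=[0, 0, -0.02, 0, 0, 0, 0.25, 0, 0, -0.05, 0, 0, 0, 0.25, 0, 0, -0.1, 0, 0, 0, 0.25, 0, 0, -0.15, 0, 0, 0, 0.25, 0, 0, -0.15, 0, 0, 0, 0.25, 0, 0, -0.15, 0, 0, 0, 0.25])

```text
time: 17.25
eef_pos: [0.4982, -0.315, 0.138]
tcp_rot: [0.995, 0.096, 0.001, 0.001]
contact_force: [-0.3, 0.4, -0.1]
finger_gap: 0.0537
```

```bash
python3 - <<'E'
from h import *
from cell import capture,sense
w=capture("wrist");cv2.imwrite("pics/w12.png",w["color"][:,:,::-1])
c=capture("side");cv2.imwrite("pics/s12.png",cv2.resize(c["color"][100:200,340:500,::-1],None,fx=5,fy=5))
a=np.radians(14.);X=np.array([np.cos(a),np.sin(a)]);Y=np.array([-np.sin(a),np.cos(a)])
P=np.array([666.3,-4.4])-3*X-26*Y;print("grip",P)
shift(P[0],P[1],120,-76); 
E
```

```text
grip [669.67908211 -30.35345457]
cur [ 496.6 -314.3  135.5] yaw 10.99 q [ 0.78  0.47 -0.43  1.71  0.23  1.01  0.46] gap 53.6
shift [ 0.224  -0.2458  0.0154] turn [4.0000e-04 1.5000e-03 1.5182e+00] F [ 0.8  0.7 -1.1]
```

View pics/w12.png

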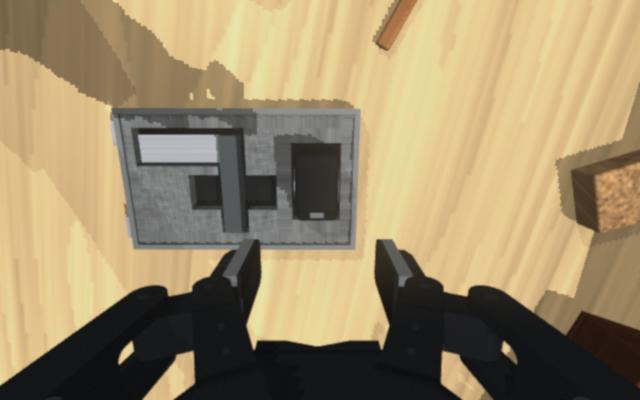

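View pics/s12.png

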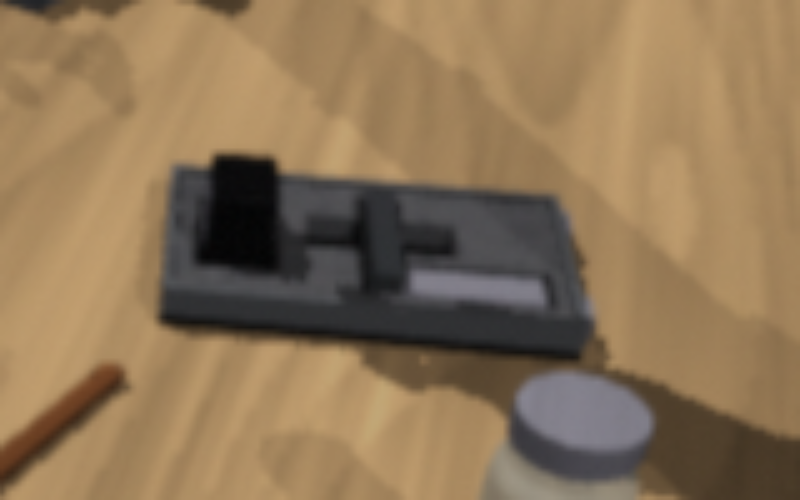

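The tape stands upright, seated in its pocket. Next is the small cleat. I'll grip the leg along own y (at own (-26,-3)) with the jaws along own x, which needs little turning.

```bash
python3 - <<'E'
from h import *
a=np.radians(14.);X=np.array([np.cos(a),np.sin(a)]);Y=np.array([-np.sin(a),np.cos(a)])
P=np.array([666.3,-4.4])-26*X-3*Y;print("grip",P)
shift(P[0],P[1],100,14)
E
```

```text
grip [641.7980768  -13.60085646]
cur [ 496.6 -314.3  135.5] yaw 10.99 q [ 0.78  0.47 -0.43  1.71  0.23  1.01  0.46] gap 53.6
shift [ 0.1999 -0.2675  0.0354] turn [-0.0007  0.0012 -0.0525] F [ 0.8  0.7 -1.1]
```

Call:
servo_tool(steps=[0.2, -0.2675, 0.035, 0, 0, -0.0525, -0.2, 0.2, -0.2675, 0.035, 0, 0, -0.0525, -0.2, 0.2, -0.2675, 0.035, 0, 0, -0.0525, -0.2, 0.2, -0.2675, 0.035, 0, 0, -0.0525, -0.2, 0.2, -0.2675, 0.035, 0, 0, -0.0525, -0.2, 0.2, -0.2675, 0.035, 0, 0, -0.0525, -0.2, 0.2, -0.2675, 0.035, 0, 0, -0.0525, -0.2, 0.2, -0.2675, 0.035, 0, 0, -0.0525, -0.2, 0.2, -0.2675, 0.035, 0, 0, -0.0525, -0.2, 0.2, -0.2675, 0.035, 0, 0, -0.0525, -0.2])

```text
time: 18.35
eef_pos: [0.6418, -0.0156, 0.1001]
tcp_rot: [0.993, 0.121, -0.001, 0.0]
contact_force: [-0.9, -0.8, 1.0]
finger_gap: 0.0346
```

```bash
python3 - <<'E'
from h import *
from cell import capture,sense
w=capture("wrist");cv2.imwrite("pics/w13.png",w["color"][:,:,::-1]);pickle.dump(w,open("w13.pkl","wb"))
a=np.radians(14.);X=np.array([np.cos(a),np.sin(a)]);Y=np.array([-np.sin(a),np.cos(a)]);g=np.array([666.3,-4.4])
for p in [(-30,-30),(-30,30),(-22,30),(-22,-22),(30,-22),(30,-30)]: print(p,proj(w,np.r_[g+p[0]*X+p[1]*Y,30]/1000).round(1))
shift(641.8,-13.6,-32,14)
E
```

```text
(-30, -30) [[312.5 225.4]]
(-30, 30) [[312.2 151.5]]
(-22, 30) [[322.6 151.5]]
(-22, -22) [[322.3 216.1]]
(30, -22) [[386.8 216.2]]
(30, -30) [[386.2 225.5]]
cur [641.9 -15.9 100.5] yaw 13.88 q [ 0.24  0.59 -0.45  1.61  0.3   1.01 -0.07] gap 34.3
shift [ 0.0007 -0.0024  0.1325] turn [ 0.0008  0.0018 -0.0021] F [0.5 0.8 1.1]
```

View pics/w13.png

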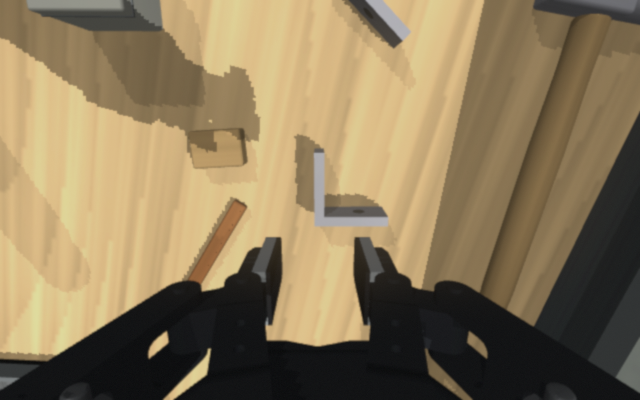

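The cleat leg is at columns 314–324, rows 148–226, about 1.5 px right of my prediction. I'll shift about 1 mm and lower.

Call:
servo_tool(steps=[0.002, -0.0024, 0.03, 0, 0, -0.002, -0.2, 0.002, -0.0024, 0.06, 0, 0, -0.002, -0.2, 0.002, -0.0024, 0.09, 0, 0, -0.002, -0.2, 0.002, -0.0024, 0.11, 0, 0, -0.002, -0.2, 0.002, -0.0024, 0.122, 0, 0, -0.002, -0.2, 0.002, -0.0024, 0.13, 0, 0, -0.002, -0.2, 0.002, -0.0024, 0.13, 0, 0, -0.002, -0.2, 0.002, -0.0024, 0.13, 0, 0, -0.002, -0.2])

```text
time: 19.2
eef_pos: [0.6447, -0.0111, -0.0278]
tcp_rot: [0.992, 0.123, 0.001, 0.0]
contact_force: [0.3, 0.2, 0.9]
finger_gap: 0.034
```

Call:
servo_tool(steps=[0, 0, 0, 0, 0, 0, -1, 0, 0, 0, 0, 0, 0, -1, 0, 0, 0, 0, 0, 0, -1, 0, 0, 0, 0, 0, 0, -1, 0, 0, 0, 0, 0, 0, -1, 0, 0, 0, 0, 0, 0, -1], grip_force=80)

```text
time: 19.8
eef_pos: [0.6445, -0.011, -0.0275]
tcp_rot: [0.992, 0.123, 0.001, 0.0]
contact_force: [-3.0, -0.4, 5.9]
finger_gap: 0.0063
```

```bash
python3 - <<'E'
from h import *
from cell import capture,sense
w=capture("wrist");cv2.imwrite("pics/w14.png",w["color"][:,:,::-1])
shift(641.8,-13.6,-32,14)
E
```

```text
cur [644.5 -11.  -27.5] yaw 14.12 q [ 0.19  0.74 -0.4   1.7   0.38  0.78 -0.14] gap 6.3
shift [-0.0033  0.0019  0.0045] turn [ 0.0006 -0.001   0.002 ] F [-2.3  0.3  5.6]
```

View pics/w14.png

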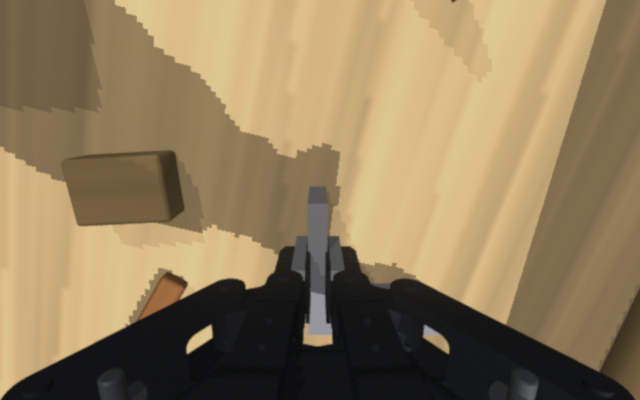

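Cleat gripped (gap 6.3, the same -1.5 mm bias as before). Lifting.

Call:
servo_tool(steps=[0, 0, -0.01, 0, 0, 0, -1, 0, 0, -0.03, 0, 0, 0, -1, 0, 0, -0.06, 0, 0, 0, -1, 0, 0, -0.1, 0, 0, 0, -1, 0, 0, -0.13, 0, 0, 0, -1, 0, 0, -0.13, 0, 0, 0, -1, 0, 0, -0.13, 0, 0, 0, -1])

```text
time: 20.55
eef_pos: [0.6444, -0.011, 0.1022]
tcp_rot: [0.992, 0.123, 0.001, 0.0]
contact_force: [-0.5, 0.3, -2.1]
finger_gap: 0.0062
```

```bash
python3 - <<'E'
from h import *
from cell import capture,sense
w=capture("wrist");cv2.imwrite("pics/w15.png",w["color"][:,:,::-1])
shift(378.3,314.8,100,-2.2)
E
```

```text
cur [643.5 -11.2 101. ] yaw 14.12 q [ 0.23  0.6  -0.46  1.6   0.3   1.01 -0.07] gap 6.4
shift [-0.1776 -0.3808  0.001 ] turn [0.0003 0.0008 0.2848] F [-0.3  0.3 -2.4]
```

View pics/w15.png

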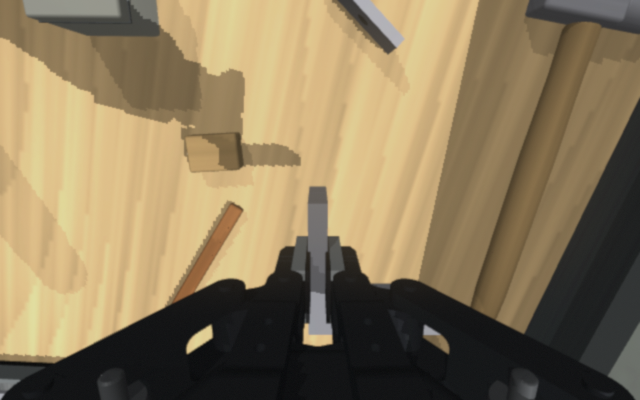

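The cleat hangs level, unchanged in the hand. Carrying it to the tray.

Call:
servo_tool(steps=[-0.1775, -0.381, 0, 0, 0, 0.285, -1, -0.1775, -0.381, 0, 0, 0, 0.285, -1, -0.1775, -0.381, 0, 0, 0, 0.285, -1, -0.1775, -0.381, 0, 0, 0, 0.285, -1, -0.1775, -0.381, 0, 0, 0, 0.285, -1, -0.1775, -0.381, 0, 0, 0, 0.285, -1, -0.1775, -0.381, 0, 0, 0, 0.285, -1, -0.1775, -0.381, 0, 0, 0, 0.285, -1, -0.1775, -0.381, 0, 0, 0, 0.285, -1, -0.1775, -0.381, 0, 0, 0, 0.285, -1, -0.1775, -0.381, 0, 0, 0, 0.285, -1, -0.1775, -0.381, 0.03, 0, 0, 0.285, -1, -0.1775, -0.381, 0.06, 0, 0, 0.285, -1, -0.1775, -0.381, 0.06, 0, 0, 0.285, -1, -0.1775, -0.381, 0.06, 0, 0, 0.285, -1])

```text
time: 22.1
eef_pos: [0.3792, 0.314, 0.041]
tcp_rot: [1.0, -0.02, -0.001, 0.001]
contact_force: [-0.2, -0.1, -1.2]
finger_gap: 0.0062
```

```bash
python3 - <<'E'
from h import *
from cell import capture,sense
w=capture("wrist");cv2.imwrite("pics/w16.png",w["color"][:,:,::-1])
shift(378.3,314.8,-20,-2.2)
px=[(0,0)]
a=np.radians(-2.2);X=np.array([np.cos(a),np.sin(a)]);Y=np.array([-np.sin(a),np.cos(a)]);g=np.array([439.3,313.5])
for p in [(-103,58),(103,58),(10,58),(-103,-58)]: print(p,proj(w,np.r_[g+p[0]*X+p[1]*Y,22]/1000).round(1))
E
```

```text
cur [379.7 314.9  41.9] yaw -2.28 q [-0.45  0.46 -0.46  2.03  0.31  0.71 -1.14] gap 6.4
shift [-0.0014  0.0001  0.0619] turn [ 0.0001 -0.0001 -0.0014] F [-0.5 -0.2 -1.4]
(-103, 58) [[243.4 120.2]]
(103, 58) [[591.1 120.2]]
(10, 58) [[434.  120.2]]
(-103, -58) [[253.6 293.6]]
```

View pics/w16.png

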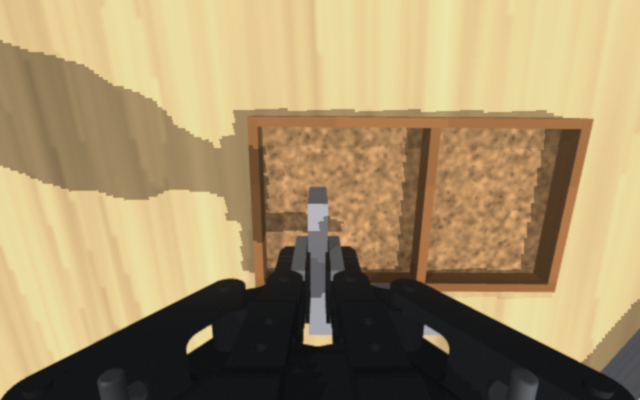

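The tray corners (248,117) and (592,119) are within about 2–3 mm of my estimate, which is ample for this bay. Lowering.

Call:
servo_tool(steps=[0, -0.001, 0.015, 0, 0, 0, -1, 0, -0.001, 0.03, 0, 0, 0, -1, 0, -0.001, 0.042, 0, 0, 0, -1, 0, -0.001, 0.05, 0, 0, 0, -1, 0, -0.001, 0.056, 0, 0, 0, -1, 0, -0.001, 0.06, 0, 0, 0, -1, 0, -0.001, 0.061, 0, 0, 0, -1, 0, -0.001, 0.061, 0, 0, 0, -1])

```text
time: 22.95
eef_pos: [0.3791, 0.3164, -0.0196]
tcp_rot: [1.0, -0.019, 0.0, -0.0]
contact_force: [1.1, 0.6, -2.3]
finger_gap: 0.0061
```

Call:
servo_tool(steps=[0, 0, 0.0015, 0, 0, 0, -1, 0, 0, 0.0015, 0, 0, 0, -1, 0, 0, 0.0015, 0, 0, 0, -0.45, 0, 0, 0.0015, 0, 0, 0, -0.45, 0, 0, 0.0015, 0, 0, 0, -0.45, 0, 0, 0.0015, 0, 0, 0, -0.45])

```text
time: 23.55
eef_pos: [0.3792, 0.3164, -0.0211]
tcp_rot: [1.0, -0.019, 0.0, -0.0]
contact_force: [0.1, -0.3, 0.3]
finger_gap: 0.0236
```

Call:
servo_tool(steps=[0, 0, -0.02, 0, 0, 0, -0.45, 0, 0, -0.05, 0, 0, 0, -0.45, 0, 0, -0.1, 0, 0, 0, -0.45, 0, 0, -0.14, 0, 0, 0, -0.45, 0, 0, -0.14, 0, 0, 0, -0.45, 0, 0, -0.14, 0, 0, 0, -0.45])

```text
time: 24.15
eef_pos: [0.3796, 0.3165, 0.1197]
tcp_rot: [1.0, -0.019, 0.001, -0.001]
contact_force: [-0.2, -0.4, -0.9]
finger_gap: 0.0236
```

```bash
python3 - <<'E'
from h import *
from cell import capture,sense
w=capture("wrist");cv2.imwrite("pics/w17.png",w["color"][:,:,::-1]);pickle.dump(w,open("w17.pkl","wb"))
c=capture("side");cv2.imwrite("pics/s17.png",cv2.resize(c["color"][290:400,240:430,::-1],None,fx=4,fy=4))
shift(458,98,140,14)
E
```

```text
cur [378.6 315.5 117.9] yaw -2.22 q [-0.4   0.36 -0.52  1.95  0.23  0.89 -1.07] gap 23.4
shift [ 0.0877  0.2143 -0.0219] turn [ 0.0012  0.0011 -0.2831] F [-0.1 -0.3  0.2]
```

View pics/w17.png

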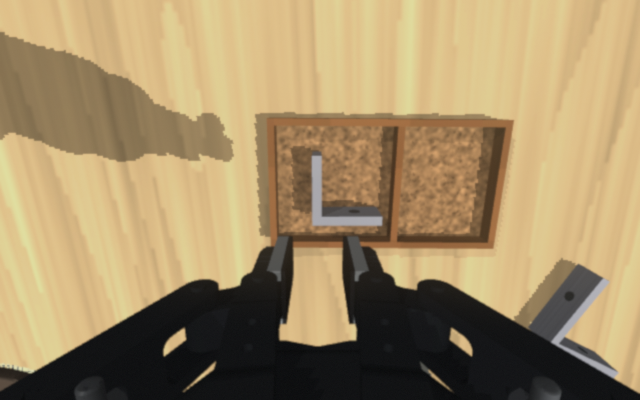

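View pics/s17.png

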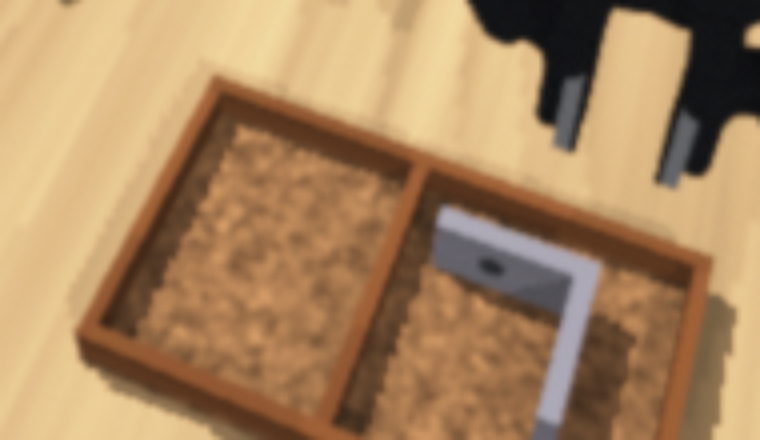

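The small cleat lies flat in the larger bay. Next I'll compute the small bay centre from this view and the tub approach, with the jaws along tray y so the fingers stay clear of the cleat.

```bash
python3 - <<'E'
from h import *
w=pickle.load(open("w17.pkl","rb"))
p=ray(w,[(513,121),(494,247),(400,125),(392,245),(267.5,119.5),(274,247)],.022)*1000
print(p.round(1))
a=np.radians(-2.2);X=np.array([np.cos(a),np.sin(a)]);Y=np.array([-np.sin(a),np.cos(a)])
print(((p[:,:2]-[439.3,313.5])@np.c_[X,Y]).round(1))
shift(458.3,98.5,120,104)
E
```

```text
[[545.4 367.5  22. ]
 [541.4 254.5  22. ]
 [451.6 367.8  22. ]
 [447.4 260.1  22. ]
 [341.6 376.3  22. ]
 [338.7 262.2  22. ]]
[[ 103.9   58. ]
 [ 104.3  -55. ]
 [  10.2   54.7]
 [  10.1  -53.1]
 [-100.    59. ]
 [ -98.5  -55.1]]
cur [378.6 315.5 117.9] yaw -2.22 q [-0.4   0.36 -0.52  1.95  0.23  0.89 -1.07] gap 23.4
shift [ 0.088   0.2137 -0.0019] turn [ 0.      0.0019 -1.8539] F [-0.1 -0.3  0.2]
```

Call:
servo_tool(steps=[0.088, 0.2137, -0.002, 0, 0, -1.854, 1, 0.088, 0.2137, -0.002, 0, 0, -1.854, 1, 0.088, 0.2137, -0.002, 0, 0, -1.854, 1, 0.088, 0.2137, -0.002, 0, 0, -1.854, 1, 0.088, 0.2137, -0.002, 0, 0, -1.854, 1, 0.088, 0.2137, -0.002, 0, 0, -1.854, 1, 0.088, 0.2137, -0.002, 0, 0, -1.854, 1, 0.088, 0.2137, -0.002, 0, 0, -1.854, 1, 0.088, 0.2137, -0.002, 0, 0, -1.854, 1, 0.088, 0.2137, -0.002, 0, 0, -1.854, 1, 0.088, 0.2137, -0.002, 0, 0, -1.854, 1, 0.088, 0.2137, -0.002, 0, 0, -1.854, 1, 0.088, 0.2137, -0.002, 0, 0, -1.854, 1, 0.088, 0.2137, -0.002, 0, 0, -1.854, 1, 0.088, 0.2137, -0.002, 0, 0, -1.854, 1, 0.088, 0.2137, -0.002, 0, 0, -1.854, 1])

```text
time: 25.85
eef_pos: [0.4584, 0.0992, 0.1203]
tcp_rot: [0.617, 0.787, -0.0, -0.0]
contact_force: [-0.1, -0.2, -0.3]
finger_gap: 0.0857
```

```bash
python3 - <<'E'
from h import *
from cell import capture,sense
w=capture("wrist");cv2.imwrite("pics/w18.png",w["color"][:,:,::-1]);pickle.dump(w,open("w18.pkl","wb"))
a=np.radians(14);X=np.array([np.cos(a),np.sin(a)]);Y=np.array([-np.sin(a),np.cos(a)]);g=np.array([458.3,98.5])
for p in [(-30,30),(30,30),(30,-30),(-30,-30)]: print(p,proj(w,np.r_[g+p[0]*X+p[1]*Y,56]/1000).round(1))
shift(458.3,98.5,-20,104)
E
```

```text
(-30, 30) [[357.4 159.3]]
(30, 30) [[355.1 233.9]]
(30, -30) [[280.2 234. ]]
(-30, -30) [[277.7 159.4]]
cur [458.5  99.3 120.5] yaw 103.88 q [ 0.37  0.41 -0.89  1.98  0.39  0.93  1.09] gap 85.3
shift [-0.0008 -0.0003  0.1405] turn [-0.0006 -0.     -0.002 ] F [0.3 0.6 0.3]
```

View pics/w18.png

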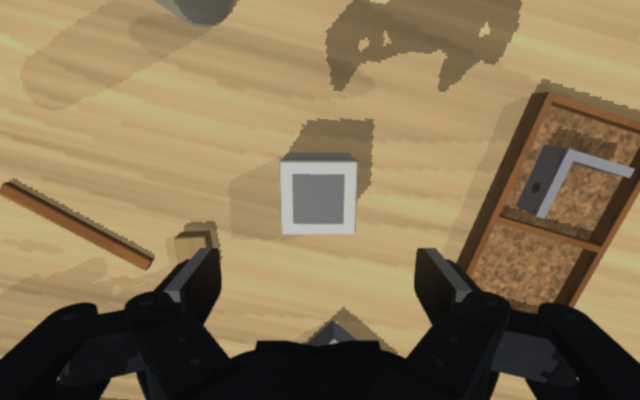

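The tub lid at columns 280–357, rows 159–235 matches the prediction. Lowering and gripping.

Call:
servo_tool(steps=[-0.001, 0, 0.03, 0, 0, 0, 1, -0.001, 0, 0.06, 0, 0, 0, 1, -0.001, 0, 0.09, 0, 0, 0, 1, -0.001, 0, 0.115, 0, 0, 0, 1, -0.001, 0, 0.13, 0, 0, 0, 1, -0.001, 0, 0.14, 0, 0, 0, 1, -0.001, 0, 0.14, 0, 0, 0, 1])

```text
time: 26.6
eef_pos: [0.4583, 0.0982, -0.02]
tcp_rot: [0.616, 0.788, -0.001, -0.0]
contact_force: [-0.8, -0.2, 0.6]
finger_gap: 0.0858
```

Call:
servo_tool(steps=[0, 0, 0, 0, 0, 0, -1, 0, 0, 0, 0, 0, 0, -1, 0, 0, 0, 0, 0, 0, -1, 0, 0, 0, 0, 0, 0, -1, 0, 0, 0, 0, 0, 0, -1, 0, 0, 0, 0, 0, 0, -1], grip_force=60)

```text
time: 27.2
eef_pos: [0.4597, 0.0987, -0.0181]
tcp_rot: [0.616, 0.788, 0.001, 0.001]
contact_force: [-1.4, 0.4, 6.0]
finger_gap: 0.0599
```

Call:
servo_tool(steps=[0, 0, -0.01, 0, 0, 0, -1, 0, 0, -0.03, 0, 0, 0, -1, 0, 0, -0.06, 0, 0, 0, -1, 0, 0, -0.1, 0, 0, 0, -1, 0, 0, -0.13, 0, 0, 0, -1, 0, 0, -0.13, 0, 0, 0, -1, 0, 0, -0.13, 0, 0, 0, -1])

```text
time: 27.9
eef_pos: [0.4592, 0.0979, 0.1115]
tcp_rot: [0.616, 0.788, 0.0, 0.001]
contact_force: [0.6, 0.1, -2.2]
finger_gap: 0.0595
```

```bash
python3 - <<'E'
from h import *
from cell import capture,sense
w=capture("wrist");cv2.imwrite("pics/w19.png",w["color"][:,:,::-1])
c=capture("side");cv2.imwrite("pics/s19.png",cv2.resize(c["color"][150:290,280:460,::-1],None,fx=4,fy=4))
shift(496,313,110,88)
E
```

```text
cur [458.1  97.6 110. ] yaw 104.0 q [ 0.36  0.42 -0.88  2.    0.41  0.91  1.08] gap 59.4
shift [ 0.1998  0.0888 -0.0002] turn [-0.0016  0.0007  0.2792] F [-0.3 -0.5 -2.2]
```

View pics/w19.png

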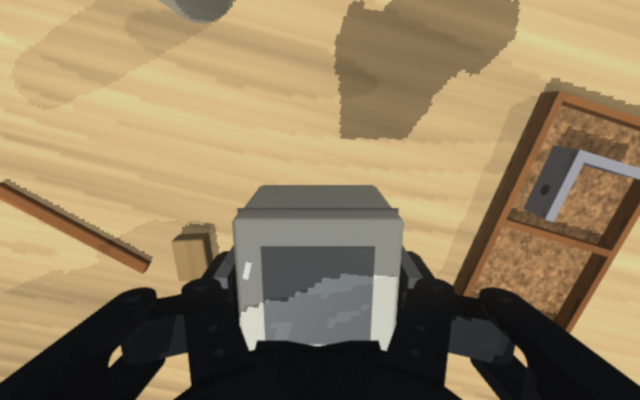

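View pics/s19.png

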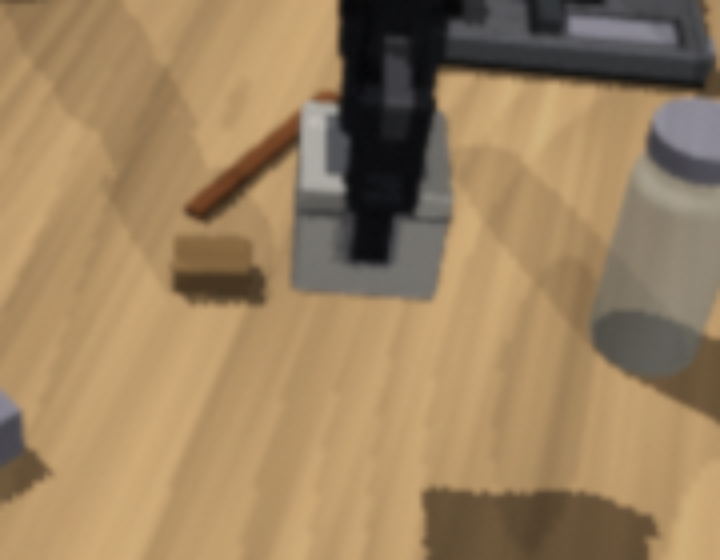

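The tub is held level, with tips about 20 mm above its underside. Carrying it over the smaller bay.

Call:
servo_tool(steps=[0.2, 0.089, 0, 0, 0, 0.279, -1, 0.2, 0.089, 0, 0, 0, 0.279, -1, 0.2, 0.089, 0, 0, 0, 0.279, -1, 0.2, 0.089, 0, 0, 0, 0.279, -1, 0.2, 0.089, 0, 0, 0, 0.279, -1, 0.2, 0.089, 0, 0, 0, 0.279, -1, 0.2, 0.089, 0, 0, 0, 0.279, -1, 0.2, 0.089, 0.03, 0, 0, 0.279, -1, 0.2, 0.089, 0.06, 0, 0, 0.279, -1, 0.2, 0.089, 0.07, 0, 0, 0.279, -1, 0.2, 0.089, 0.07, 0, 0, 0.279, -1])

```text
time: 29.1
eef_pos: [0.4961, 0.3115, 0.0391]
tcp_rot: [0.72, 0.694, -0.002, 0.0]
contact_force: [0.4, 0.1, -2.5]
finger_gap: 0.0595
```

```bash
python3 - <<'E'
from h import *
from cell import capture,sense
w=capture("wrist");cv2.imwrite("pics/w20.png",w["color"][:,:,::-1])
c=capture("top");cv2.imwrite("pics/t20.png",cv2.resize(c["color"][190:330,120:280,::-1],None,fx=5,fy=4))
shift(496,313,-12,88)
E
```

```text
cur [497.3 313.7  41.6] yaw 87.99 q [-0.18  0.65 -0.7   1.79  0.52  0.9   0.42] gap 59.3
shift [-0.0008 -0.0013  0.0536] turn [ 0.0004 -0.0003 -0.0001] F [-0.6 -0.1 -1.7]
```

View pics/w20.png

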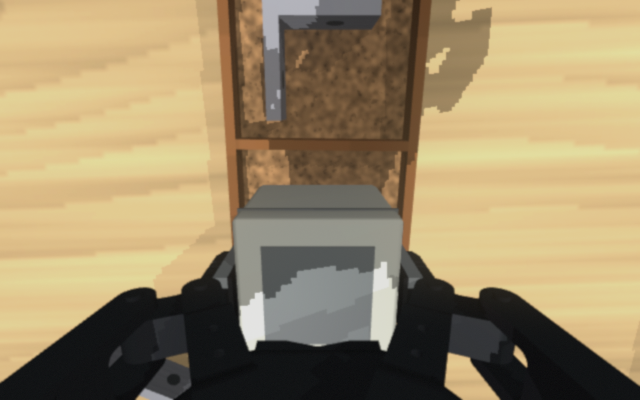

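Centred over the smaller bay and clear of the divider. Lowering.

Call:
servo_tool(steps=[-0.001, -0.001, 0.015, 0, 0, 0, -1, -0.001, -0.001, 0.03, 0, 0, 0, -1, -0.001, -0.001, 0.04, 0, 0, 0, -1, -0.001, -0.001, 0.047, 0, 0, 0, -1, -0.001, -0.001, 0.051, 0, 0, 0, -1, -0.001, -0.001, 0.052, 0, 0, 0, -1, -0.001, -0.001, 0.052, 0, 0, 0, -1])

```text
time: 29.9
eef_pos: [0.4959, 0.3132, -0.0112]
tcp_rot: [0.719, 0.695, 0.0, -0.0]
contact_force: [0.8, 0.1, -2.4]
finger_gap: 0.0597
```

Call:
servo_tool(steps=[0, 0, 0.001, 0, 0, 0, -1, 0, 0, 0.001, 0, 0, 0, -1, 0, 0, 0.001, 0, 0, 0, 0.6, 0, 0, 0.001, 0, 0, 0, 0.6, 0, 0, 0.001, 0, 0, 0, 0.6, 0, 0, 0.001, 0, 0, 0, 0.6])

```text
time: 30.5
eef_pos: [0.496, 0.3131, -0.012]
tcp_rot: [0.719, 0.695, 0.0, 0.0]
contact_force: [0.3, -0.6, 0.6]
finger_gap: 0.0683
```

Call:
servo_tool(steps=[0, 0, -0.02, 0, 0, 0, 0.6, 0, 0, -0.05, 0, 0, 0, 0.6, 0, 0, -0.1, 0, 0, 0, 0.6, 0, 0, -0.14, 0, 0, 0, 0.6, 0, 0, -0.18, 0, 0, 0, 0.6, 0, 0, -0.2, 0, 0, 0, 0.6, 0, 0, -0.2, 0, 0, 0, 0.6])

```text
time: 31.2
eef_pos: [0.4971, 0.3145, 0.1914]
tcp_rot: [0.719, 0.695, 0.003, 0.001]
contact_force: [-0.3, 0.9, 0.3]
finger_gap: 0.0684
```

```bash
python3 - <<'E'
from h import *
from cell import capture,sense
w=capture("wrist");cv2.imwrite("pics/w21.png",w["color"][:,:,::-1])
c=capture("side");cv2.imwrite("pics/s21.png",c["color"][:,:,::-1])
c=capture("top");cv2.imwrite("pics/t21.png",c["color"][:,:,::-1])
shift(496,313,-12,88)
E
```

```text
cur [495.5 312.4 186.8] yaw 88.02 q [-0.11  0.5  -0.79  1.63  0.38  1.17  0.54] gap 68.5
shift [0.0008 0.0006 0.1988] turn [-0.0008  0.0011  0.0004] F [-0.3  1.   0.1]
```

View pics/w21.png

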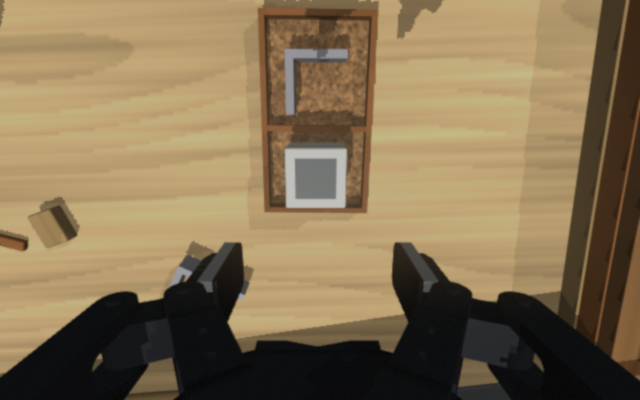

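View pics/s21.png

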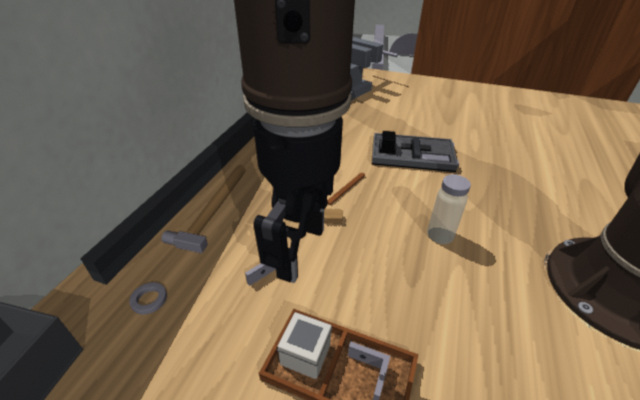

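View pics/t21.png

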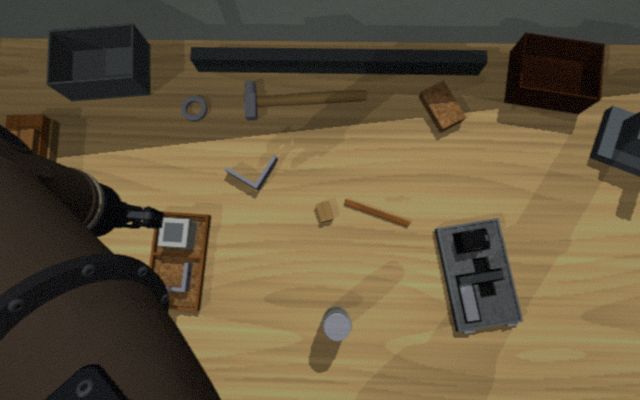

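All four items are in place, the larger cleat is undisturbed at (255,175), and the gripper is clear. Handing in.

```bash
python3 -c "
from cell import close_job
print(close_job())"
```

```text
the job is handed in; nothing more can be done
None
```

Both kits are made up and the job was handed in at about 31 s on the robot clock.

- **Order and placing:** I placed the square in its L pocket, then the tape in the rectangular pocket. The smaller cleat then went flat in the larger bay, and the tub upright in the smaller bay. The larger cleat was left where it was.
- **Last checks:** The final top, side and wrist views show all four items in place and upright or flat as asked. Each item was released about 0–1 mm above its floor. Forces stayed under about 8 N, and the gripper read no load at the end. I judged the seating by eye and from the release heights; I did not measure the seated tops separately.
- **What disagreed:**
  - The real fingertips stand about 40 mm behind the reported TCP. My first close at z = 4 mm shut harmlessly above the square. I triangulated the offset and allowed for it on every later grasp.
  - The finger opening read up to about 1.7 mm under the true widths on the thinner parts.
  - The tray was about 2 mm from my first estimate; I corrected for this before placing the tub.

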